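# Check a V-block for squareness

## Task

Pick the steel V-block out of the cluttered red tray on the right and check it on the squareness stand on the granite plate: stand it upright on the plate and bring it up to the stand with one of its side faces (V-groove running along the fence, plunger near the middle of the face) until it is flush against the fence and the dial's plunger is pushed in. Then press it firmly (some 10 N each way) against the fence and down onto the plate at the same time with one diagonal push and finish while still holding that push, so the dial can be read; do not let go. Leave the other parts in the tray, and leave the setting block and the brass weight standing where they are on the plate.

Things in the scene. Friction and masses are not known exactly. Their poses are not given: they have to be found in the camera images.
- v_block: ground grey steel V-block, 40 mm (its x, along the V-groove) x 44 mm (its y, between the two side faces) x 34 mm high (its z), about 0.36 kg; starts upright in the red tray with its groove roughly along the tray's long side. Origin: centre of its underside. The V opens upward, from about 36 mm wide at the top to its root 16 mm above the underside; the two 40 mm apart end faces (normal to x) show the V profile, solid from side to side up to 16 mm
- tray: shallow open red tray, 88 (x) x 130 (y) x 28 mm high, walls 2 mm, floor 2.5 mm thick, fixed. Origin: centre of its underside
- slip_gauge_0: grey steel slip gauge block lying in a corner of the tray, 20 x 35 x 10 mm high; origin centre of underside
- slip_gauge_1: narrower grey steel slip gauge block lying in a corner of the tray, 12 x 35 x 10 mm high; origin centre of underside
- slip_gauge_2: another grey steel slip gauge block lying in a corner of the tray, 20 x 35 x 10 mm high; origin centre of underside
- spacer_0: brass spacer ring lying in a corner of the tray, 30 mm across, 10 mm high; origin centre of underside
- plate: dark granite plate on rubber feet, 220 (x) x 240 (y) mm, its top 36 mm above its origin (centre of its underside, on the bench); fixed. This is the table the V-block must stand on; its top is smooth, steel slides on it easily (friction about 0.25, the same at the fence), so the plunger pushes a V-block away that is not held
- stand: grey squareness stand fixed on the plate, with a round dial indicator lying face up. Origin: on the plate's top, in the plane of the fence's front face, below the plunger's axis. Its x points horizontally from the fence into the stand (a V-block comes from -x, moving along +x), y runs along the fence, z up. Everything of it lies at x > 0 (up to 80 mm), |y| < 35 mm and below 40 mm above the plate, except the plunger
- fence: the stand's bright steel fence bar, 70 mm long (along y), 12 mm high above the plate, 10 mm thick; same origin and axes as the stand, front face at x = 0
- plunger (a joint): travel of the dial's spring plunger, in m: 0 = fully out, about 0.005 when a part is flush against the fence; the spring pushes back with 2 N at 0 and 3.3 N at 0.005. The red needle turns with it and stands in the green band (on the side of the dial away from the fence) when the part is flush
- plunger_tip (a point): tip of the plunger (6 mm ball nose), 26 mm above the plate over the middle of the fence; fully out it stands 5 mm in front of the fence's front face
- setting_block: dark grey steel setting block standing upright on a far corner of the plate beside the stand, 12 x 36 x 78 mm high, loose; origin centre of underside
- weight_200: brass knob weight standing on the other far corner of the plate, 28 mm across, 45 mm high, loose; origin centre of underside
Not all that is in view belongs to the job. What is shaped like the slip_gauge_0 but orange or turquoise is not meant. Leave any blue look-alike of the v_block alone.

How it is judged:
By the outcome, as a careful person would: the job done as asked, in the order asked, and still so for the second after the job is handed in, while the arm keeps its last pose, push and grip.
It also fails if it takes over 48 s, if anything falls off the work surface, if the arm or the gripper's body presses on something with over 40 N, if the wrist force passes 120 N, or if a joint passes its speed limit or range.

## Robot

A 6-joint arm with a two-finger parallel gripper is mounted at the origin on a cart in front of the work surface, level with it; the furniture and walls round the work are solid. World frame = base frame: x ahead of the robot, y to its left, z up, the work surface at z = 0. Lengths are in m, angles in rad, forces in N, time in s.
With the tool pointing down it reaches from about 0.25 to 0.775 m from the base axis. Payload 4 kg.
Tool frame: the origin (TCP) lies at the very end of the fingers, on their centre line; the grasp point (between the pads) lies 19 mm behind it; z points along the fingers, y is the direction in which the jaws open and shut (so a half turn about z gives the same grasp; the last joint's range is limited). The gripper opens to 94 mm and grips with 3 to 60 N. Pads are 16 mm wide; open, the fingers measure 119 mm over their backs; the gripper's body (75 mm by 177 mm) begins 78 mm behind the grasp point.
Start: joints at [-1.349, 0.087, 1.371, -0, 1.684, -0.103], TCP at [0.176, -0.521, 0.173] pointing down, gripper open.
Joint ranges: [-3.1, 3.1], [-0.76, 2.03], [0.27, 2.55], [-1.08, 4.22], [0.17, 2.65], [-2.57, 2.57]. Speed limits (rad/s): [2.79, 2.79, 3.14, 3.14, 3.14, 3.14].

## Interface

Orientations are given as a unit quaternion [w, x, y, z].
In Python, from workcell import ctrl, cams gives the robot as it stands.
- The arm moves only by the shell command python3 -m jog 'ROWS'. ROWS is JSON, a list that holds one entry, the list of rows, each a list of 7 numbers: the shift along the tool's x, y, z in mm, then the turn, a rotation vector about the tool's x, y, z in rad, then the finger opening in mm, from 0 to 94. A call has 1 to 8 rows; each row shifts and turns the pose as measured when the row begins, along the tool's axes as they then stand; what a row does not reach is not made up. A row lasts 1/12 s, in which the tool goes at most 41.7 mm and 7.16 degrees, less where a joint would pass 70% of its speed; a pose out of reach is approached as far as the arm can. A call is refused whole if a number of a shift passes 41.7 or a number of a turn 0.125, either way. A call with a gripper value outside its range is refused whole. The fingers move at their own pace and stop on an object; the grip force is fixed at half the most. Time passes only in rows, so rows that do not move let the fingers close. It gives the time, the measured TCP pose, the force and the opening at its end, in the units of the state.
- ctrl.get_obs(): the state, without advancing time (a new reading comes with each control period).
- cams.read_camera(name): name is "scene" or "top"; returns the picture (400x640x3 uint8, red, green, blue); there is no depth.
- cams.camera_info(name): a dict with "intrinsics" (3x3 intrinsics, pixels), "k1" (the pictures are not rectified: a ray, as slopes to the right and down, at radius r is drawn at 1 + k1 r^2 times it, then the intrinsics apply), "pose" (4x4, takes a point from camera to world coordinates). Camera axes: x right, y down, z forward; pixel columns grow to the right and rows downward; lengths in m; the calibration is good to about 2 mm. A picture is of the moment at which its call begins. camera_info takes no time and is no camera call.
- ctrl.close_job(): hands the job in, once; it reports no verdict.
The state is a dict: "time": time; "joint_pos": joint angles; "qd": joint speeds; "joint_efforts": joint torques, N m; "ee_pos": TCP position; "ee_rot": TCP orientation; "ft_force": force on the tool from outside, world axes, zero at the start; "ft_torque": the same for the moment, N m; "width": finger opening in m.
Only numpy, scipy, OpenCV 4.12 (cv2) and the standard library are available. Lean on these libraries where they do the work, as an engineer would, in place of code of your own. Each camera call takes 0.05 s, during which the arm holds its last target.

## Working session

There is one attempt and no reset: what is moved stays moved. The work goes in short steps, Python scripts to look and compute and a shell command to move; the robot and the scene stay as the last step left them, time stands still between calls to the robot, and variables do not carry over. Pictures are saved under pics/ and viewed, and the job is handed in when it is done.

```bash
ls; mkdir -p pics; python3 - <<'E'
from workcell import ctrl,cams
import cv2
o=ctrl.get_obs(); print(o)
for n in("scene","top"):
    i=cams.camera_info(n);print(n,i)
    cv2.imwrite(f"pics/{n}0.png",cams.read_camera(n)[:,:,::-1])
E
```

```text
pics
{'time': 0.0, 'joint_pos': array([-1.34908645e+00,  8.79631540e-02,  1.37223989e+00, -4.30803183e-05,
        1.68359566e+00, -1.03098876e-01]), 'qd': array([-0.00107264, -0.00104892,  0.0004991 ,  0.00103417,  0.0019119 ,
       -0.00136681]), 'joint_efforts': array([ 4.67444006e-04, -3.40181065e+01, -3.02423894e+01,  7.16978568e-02,
        3.29866132e-02, -1.70162416e-04]), 'ee_pos': array([ 0.17536399, -0.5206414 ,  0.17170709]), 'ee_rot': array([-1.09981641e-03,  9.86841157e-01,  1.61688941e-01, -8.67453684e-05]), 'ft_force': array([0.58270345, 0.19415201, 0.00701836]), 'ft_torque': array([ 0.02181535,  0.03470121, -0.02891684]), 'width': 0.09378741931031631}
scene {'intrinsics': array([[467.57138051,   0.        , 320.60213371],
       [  0.        , 467.57138051, 204.92975394],
       [  0.        ,   0.        ,   1.        ]]), 'k1': 0.022113677238890343, 'pose': array([[-0.75933109, -0.44957002,  0.47042863, -0.13105288],
       [-0.65059224,  0.53795576, -0.53603483,  0.65837223],
       [-0.01208461, -0.71308513, -0.7009733 ,  1.0167554 ],
       [ 0.        ,  0.        ,  0.        ,  1.        ]])}
top {'intrinsics': array([[373.43391524,   0.        , 314.59564011],
       [  0.        , 373.43391524, 197.79432083],
       [  0.        ,   0.        ,   1.        ]]), 'k1': 0.008531698970851634, 'pose': array([[-0.02506467, -0.97977388,  0.19853186,  0.32380654],
       [-0.99957218,  0.02755716,  0.00980119, -0.06849116],
       [-0.01507392, -0.19820126, -0.98004543,  0.93458347],
       [ 0.        ,  0.        ,  0.        ,  1.        ]])}
```

View pics/scene0.png

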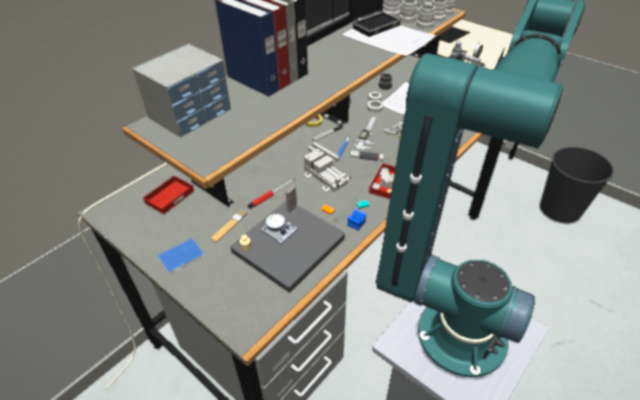

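View pics/top0.png

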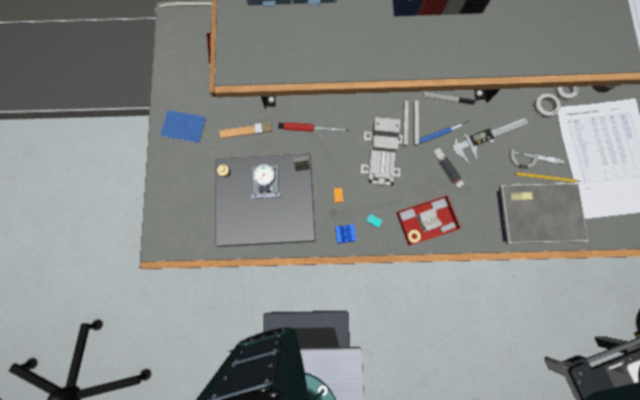

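The top view shows the plate at (265,200) with the dial at (263,176). The red tray is at (428,220) with a grey block near its middle, and the blue look-alike is at (345,233). In the scene view the arm partly hides the tray, near (382,180). Next I'll look at close crops.

```bash
python3 - <<'E'
import cv2
t=cv2.imread("pics/top0.png");s=cv2.imread("pics/scene0.png")
cv2.imwrite("pics/c1.png",cv2.resize(t[188:252,390:470],None,fx=10,fy=9,interpolation=cv2.INTER_CUBIC)[:, :800])
cv2.imwrite("pics/c2.png",cv2.resize(t[145:255,205:335],None,fx=6,fy=5.4,interpolation=cv2.INTER_CUBIC))
cv2.imwrite("pics/c3.png",cv2.resize(s[150:300,225:405],None,fx=4,fy=4,interpolation=cv2.INTER_CUBIC))
E
```

```text
(no output)
```

View pics/c1.png

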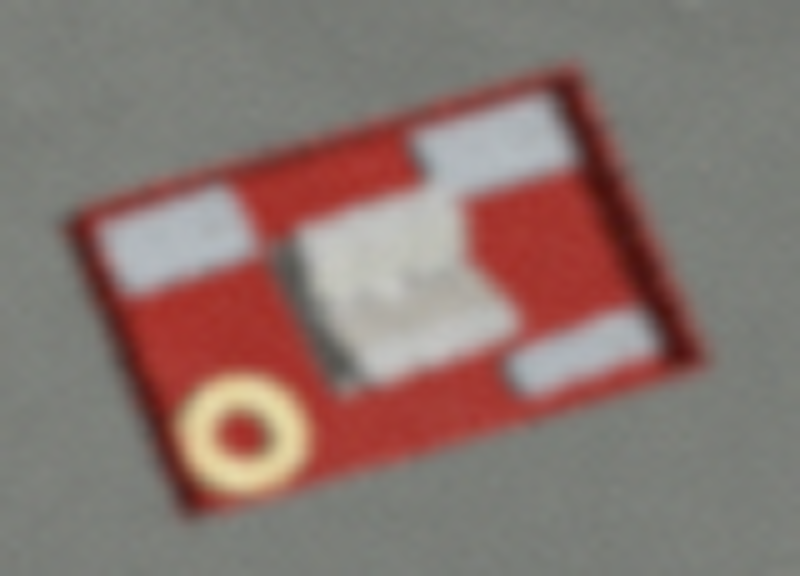

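View pics/c2.png

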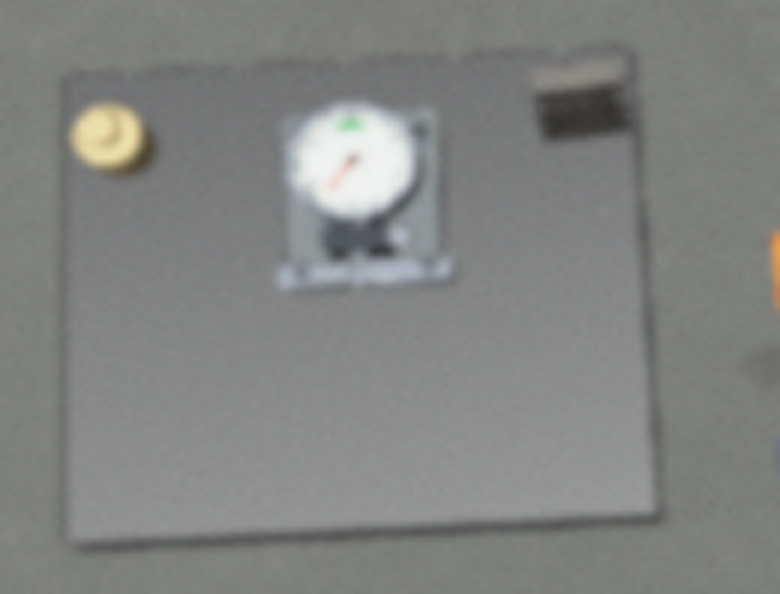

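View pics/c3.png

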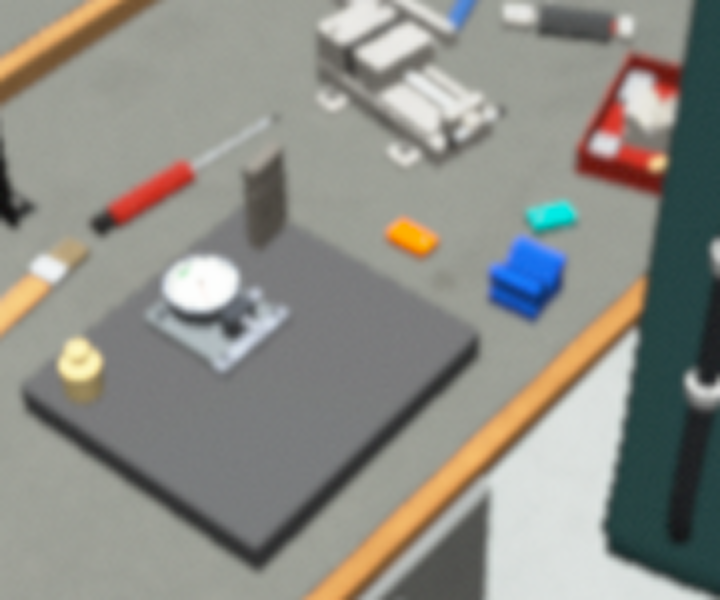

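Possible mix-ups, in top-view pixels:
- **Grey V-block in the red tray, (430,219):** this fits the description, and the c1 crop confirms it, showing a V step, slip gauges in three corners and the brass ring in the fourth.
- **Blue look-alike, (345,233):** leave it.
- **Grey vise-like part, (383,150):** not it.
- **Slip gauges:** in the tray corners, plus the orange (338,195) and turquoise (374,220) ones.

The arm blocks the V-block's right half in the scene view. I'll measure now and do the second view once the arm has moved.

```bash
cat > h.py <<'E'
import numpy as np, cv2
from workcell import ctrl,cams
def ray(n,uv):
    i=cams.camera_info(n);K=i["intrinsics"];P=i["pose"]
    uv=np.atleast_2d(np.array(uv,float))
    x=cv2.undistortPoints(uv[:,None,:],K,np.array([i["k1"],0,0,0,0]))[:,0]
    d=np.c_[x,np.ones(len(x))]@P[:3,:3].T
    return P[:3,3],d/np.linalg.norm(d,axis=1)[:,None]
def plane(n,uv,z):
    c,d=ray(n,uv); return c+d*((z-c[2])/d[:,2])[:,None]
def tri(uv1,uv2,n1="top",n2="scene"):
    c1,d1=ray(n1,uv1);c2,d2=ray(n2,uv2);d1=d1[0];d2=d2[0]
    A=np.c_[d1,-d2];s=np.linalg.lstsq(A,c2-c1,rcond=None)[0]
    a=c1+s[0]*d1;b=c2+s[1]*d2
    return (a+b)/2,np.linalg.norm(a-b)
def proj(n,X):
    i=cams.camera_info(n);K=i["intrinsics"];P=np.linalg.inv(i["pose"])
    q=np.atleast_2d(X)@P[:3,:3].T+P[:3,3]
    return cv2.projectPoints(q,np.zeros(3),np.zeros(3),K,np.array([i["k1"],0,0,0,0]))[0][:,0]
E
python3 - <<'E'
from h import *
np.set_printoptions(precision=4,suppress=True)
t=cv2.imread("pics/top0.png");s=cv2.imread("pics/scene0.png")
ht=cv2.cvtColor(t,cv2.COLOR_BGR2HSV)
def big(m):
    c=max(cv2.findContours(m,cv2.RETR_EXTERNAL,cv2.CHAIN_APPROX_NONE)[0],key=cv2.contourArea);return c
# tray outline
red=cv2.inRange(ht,(0,110,40),(12,255,255))|cv2.inRange(ht,(168,110,40),(180,255,255))
m=np.zeros_like(red);m[185:255,390:470]=red[185:255,390:470]
c=big(m);hull=cv2.convexHull(c)[:,0]
w=plane("top",hull,0.028)
r=cv2.minAreaRect((w[:,:2]*1000).astype(np.float32));print("tray",r, cv2.minAreaRect(hull))
# grey block inside tray
S=ht[:,:,1];g=((S<90)&(ht[:,:,2]>60)).astype(np.uint8)*255
mm=np.zeros_like(g);cv2.fillConvexPoly(mm,cv2.convexHull(c),255);mm=cv2.erode(mm,np.ones((3,3)))
k=g&mm
for q in cv2.findContours(k,cv2.RETR_EXTERNAL,cv2.CHAIN_APPROX_NONE)[0]:
    if cv2.contourArea(q)>8:
        print(cv2.contourArea(q),cv2.minAreaRect(q))
# plate in scene & top
pl=cv2.inRange(ht,(0,0,60),(180,40,125))
# corners manual guess refined by view
ptop=[(216.2,159),(310.5,154.5),(314.3,241.3),(217,245)]
print(plane("top",ptop,0.036))
psc=[(231,248.5),(289.5,287),(344,236)]
print(plane("scene",psc,0.036))
for a,b in zip([ptop[0],ptop[3],ptop[2]],psc): print(tri(a,b))
E
```

```text
tray ((444.79913330078125, -334.0788879394531), (86.52515411376953, 133.17092895507812), 16.419973373413086) ((428.300048828125, 219.9000244140625), (36.04996109008789, 55.02362823486328), 71.56504821777344)
85.5 ((414.0, 235.5), (10.0, 11.0), 0.0)
119.5 ((407.1500549316406, 213.95001220703125), (9.486830711364746, 14.862703323364258), 71.56504821777344)
546.0 ((435.0495300292969, 217.50497436523438), (32.30657958984375, 33.37456512451172), 69.14553833007812)
[[ 0.6124  0.1856  0.036 ]
 [ 0.6172 -0.052   0.036 ]
 [ 0.3994 -0.0561  0.036 ]
 [ 0.3968  0.1777  0.036 ]]
[[ 0.6047  0.1951  0.036 ]
 [ 0.3943  0.1848  0.036 ]
 [ 0.3961 -0.0394  0.036 ]]
(array([0.6159, 0.1889, 0.0224]), np.float64(0.0018024998911095197))
(array([0.3981, 0.1805, 0.0276]), np.float64(0.0014941719055015))
(array([ 0.4036, -0.0543,  0.0171]), np.float64(0.006039321580454126))
```

```bash
python3 -m jog '[[[-40,0,0,0,0,0,94],[-40,0,0,0,0,0,94],[-40,0,0,0,0,0,94],[-30,0,0,0,0,0,94]]]'; python3 - <<'E'
from h import *
a=cams.read_camera("scene")[:,:,::-1];cv2.imwrite("pics/scene1.png",a)
cv2.imwrite("pics/c4.png",cv2.resize(a[155:205,360:420],None,fx=12,fy=12,interpolation=cv2.INTER_CUBIC))
E
```

```text
time: 0.43
ee_pos: [0.0366, -0.5676, 0.1691]
ee_rot: [-0.003, 0.986, 0.169, 0.002]
ft_force: [0.8, -1.0, -0.1]
width: 0.0939
```

View pics/c4.png

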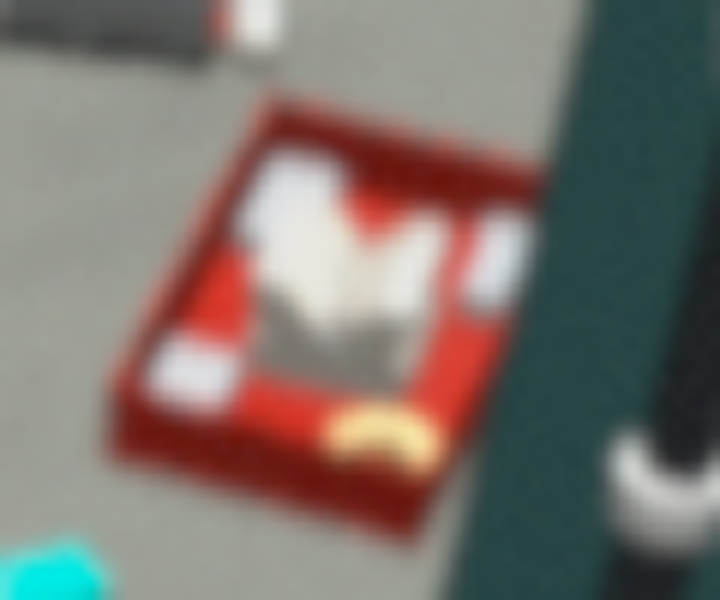

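```bash
python3 - <<'E'
from h import *
np.set_printoptions(precision=4,suppress=True)
T=lambda u,v:(u/10-.45+390,v/9-.44+188)
S=lambda u,v:(u/12-.46+360,v/12-.46+155)
print("V far y+",tri(T(300,230),S(256,288)))
print("V near y+",tri(T(365,383),S(420,318)))
top=np.array([T(300,230),T(460,187),T(520,325),T(367,385)])
for z in (.0365,): 
    w=plane("top",top,z);print(w,w.mean(0)); 
    for i in range(4): d=w[(i+1)%4]-w[i];print(np.linalg.norm(d)*1000,np.degrees(np.arctan2(d[1],d[0])))
# tray rim corners
tr=np.array([T(70,225),T(580,65),T(708,360),T(185,515)])
w=plane("top",tr,.028);print("tray",w,w.mean(0))
for i in range(4): d=w[(i+1)%4]-w[i];print(np.linalg.norm(d)*1000,np.degrees(np.arctan2(d[1],d[0])))
print("trayrim far y+",tri(T(70,225),S(118,392)))
print("trayrim far y-",tri(T(580,65),S(270,98)))
a=proj("scene",np.r_[w]);print((a-[360,155]+.46)*12)
E
```

```text
V far y+ (array([ 0.4633, -0.3149,  0.026 ]), np.float64(0.0022640338906136474))
V near y+ (array([ 0.4199, -0.3257,  0.0328]), np.float64(0.0008410232338814048))
[[ 0.4607 -0.3127  0.0365]
 [ 0.4714 -0.3522  0.0365]
 [ 0.4337 -0.3632  0.0365]
 [ 0.4186 -0.3253  0.0365]] [ 0.4461 -0.3383  0.0365]
40.9378495111218 -74.91648663568468
39.29709768845404 -163.75219628470688
40.81201529560296 111.68703689211692
43.9985277531388 16.639966402355356
tray [[ 0.4649 -0.2591  0.028 ]
 [ 0.5058 -0.3873  0.028 ]
 [ 0.4241 -0.4103  0.028 ]
 [ 0.3859 -0.2812  0.028 ]] [ 0.4452 -0.3345  0.028 ]
134.52395772809825 -72.31349717331437
84.92839510161406 -164.28640911543192
134.5515798397547 106.48605030202731
82.11115733604366 15.647205305189953
trayrim far y+ (array([ 0.4667, -0.2587,  0.0258]), np.float64(0.003350511925541034))
trayrim far y- (array([ 0.5091, -0.3887,  0.0206]), np.float64(0.0043361088099423))
[[131.3617 388.5322]
 [286.8698  85.0747]
 [583.3563 165.6779]
 [432.3295 476.8074]]
```

V-block: the y+ end face shows its V in the scene crop at about (335,330). The top face gives centre (0.446,-0.338), size 40.9x44 and yaw about 16.4°, all matching the text. Triangulated heights are 26-33 mm against 36.5 (about 1 px of noise). I'll go over it and check the fingers in the top view.

```bash
cat > go.py <<'E'
import sys
from h import *
from scipy.spatial.transform import Rotation as R
# usage: go.py x y z yawdeg : remaining shift (tool axes, mm) and turn (rotvec tool axes)
x,y,z,yw=map(float,sys.argv[1:5])
o=ctrl.get_obs();q=o["ee_rot"];Rm=R.from_quat([q[1],q[2],q[3],q[0]])
c,s=np.cos(np.radians(yw)),np.sin(np.radians(yw))
Rt=R.from_matrix(np.array([[c,s,0],[s,-c,0],[0,0,-1]]))
np.set_printoptions(precision=4,suppress=True)
print("shift mm",Rm.inv().apply(np.array([x,y,z])-o["ee_pos"])*1000,"turn",(Rm.inv()*Rt).as_rotvec(),"F",o["ft_force"],"M",o["ft_torque"],"pos",o["ee_pos"],"t",o["time"],"w",o["width"])
E
python3 go.py 0.446 -0.338 0.12 16.4
```

```text
shift mm [467.4915 -81.6396  49.1919] turn [-0.0062 -0.0004  0.0485] F [-1.766  -2.3119 -0.3554] M [-0.1117  0.0635  0.0009] pos [ 0.0313 -0.569   0.1684] t 0.4833 w 0.09350422207164717
```

```bash
python3 -m jog '[[[40,-7,3,0,0,0.02,66],[40,-7,3,-0.006,0,0.02,66],[40,-7,3,0,0,0.01,66],[40,-7,3,0,0,0,66],[40,-7,4,0,0,0,66],[40,-7,4,0,0,0,66],[40,-7,4,0,0,0,66],[40,-7,4,0,0,0,66]]]'; python3 go.py 0.446 -0.338 0.12 16.4
```

```text
time: 1.15
ee_pos: [0.3184, -0.4248, 0.1337]
ee_rot: [-0.003, 0.992, 0.127, -0.002]
ft_force: [-0.3, -0.9, -0.1]
width: 0.0661
shift mm [145.3434 -51.863   13.6509] turn [-0.0071  0.0026 -0.032 ] F [-0.292  -0.8531 -0.1255] M [-0.0226 -0.0432  0.0193] pos [ 0.3184 -0.4248  0.1337] t 1.15 w 0.06612288023734585
```

```bash
python3 -m jog '[[[40,-14,4,-0.007,0.002,-0.03,66],[40,-14,3,0,0,0,66],[40,-14,3,0,0,0,66],[20,-7,3,0,0,0,66],[0,0,0,0,0,0,66]]]'; python3 go.py 0.446 -0.338 0.12 16.4
python3 - <<'E'
from h import *
a=cams.read_camera("top")[:,:,::-1];cv2.imwrite("pics/top2.png",a)
cv2.imwrite("pics/c5.png",cv2.resize(a[170:270,370:490],None,fx=6,fy=6,interpolation=cv2.INTER_CUBIC))
E
```

```text
time: 1.57
ee_pos: [0.4423, -0.3327, 0.1165]
ee_rot: [-0.004, 0.989, 0.147, -0.001]
ft_force: [-0.6, 0.4, -0.9]
width: 0.0661
shift mm [ 1.9817  6.1423 -3.5024] turn [-0.0072  0.      0.0084] F [-0.5735  0.3596 -0.8675] M [0.0151 0.0048 0.0091] pos [ 0.4423 -0.3327  0.1165] t 1.5667 w 0.06606069820416711
```

View pics/c5.png

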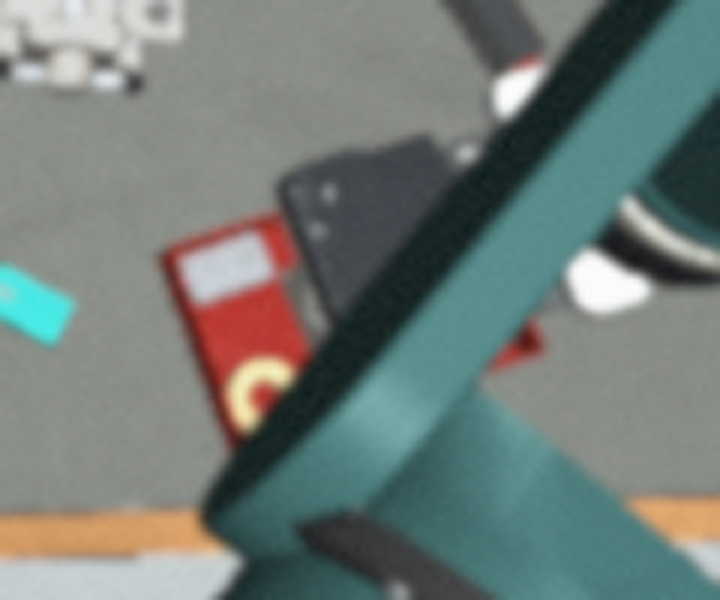

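The hand hides the V-block in this top crop; only its y+ end shows, at about (305,300). I'll check from the scene camera.

```bash
python3 - <<'E'
from h import *
a=cams.read_camera("scene")[:,:,::-1];cv2.imwrite("pics/scene2.png",a)
cv2.imwrite("pics/c6.png",cv2.resize(a[110:220,330:450],None,fx=5,fy=5,interpolation=cv2.INTER_CUBIC))
E
```

```text
(no output)
```

View pics/c6.png

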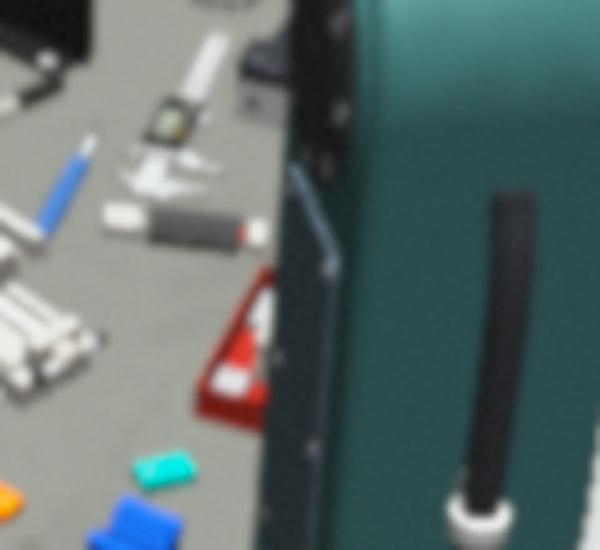

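The scene view is blocked by the arm too, with only the tray's left end visible near (235,380). I'll lower it watching the forces.

```bash
python3 -m jog '[[[2,6,20,-0.01,0,0.008,66],[0,0,25,-0.008,0,0,66],[0,0,25,-0.008,0,0,66],[0,0,4,-0.008,0,0,66]]]'; python3 go.py 0.4465 -0.338 0.045 16.4
```

```text
time: 2.0
ee_pos: [0.4414, -0.348, 0.0449]
ee_rot: [0.019, 0.99, 0.138, 0.002]
ft_force: [-0.8, -0.4, -0.9]
width: 0.0661
shift mm [ 7.6416 -8.2059 -0.4264] turn [ 0.039   0.0009 -0.0094] F [-0.845  -0.3588 -0.8663] M [0.0233 0.0509 0.0095] pos [ 0.4414 -0.348   0.0449] t 2.0 w 0.06612684633189549
```

```bash
python3 -m jog '[[[7,-8,0,0.036,0,-0.009,66],[0,0,0,0,0,0,66],[0,0,0,0,0,0,66]]]'; python3 go.py 0.4465 -0.338 0.045 16.4
```

```text
time: 2.25
ee_pos: [0.4413, -0.3404, 0.0439]
ee_rot: [0.001, 0.99, 0.14, -0.002]
ft_force: [-0.5, 0.3, -0.3]
width: 0.0662
shift mm [ 5.6675 -0.9087 -1.1091] turn [ 0.0004  0.0046 -0.0063] F [-0.5032  0.2879 -0.3262] M [ 0.0145  0.0053 -0.0419] pos [ 0.4413 -0.3404  0.0439] t 2.25 w 0.06615607586213229
```

```bash
python3 -m jog '[[[0,0,0,0,0,0,66],[0,0,0,0,0,0,66]]]'; python3 go.py 0.4465 -0.338 0.045 16.4
```

```text
time: 2.42
ee_pos: [0.4408, -0.3428, 0.046]
ee_rot: [0.002, 0.99, 0.138, -0.002]
ft_force: [-0.9, 0.8, 0.4]
width: 0.0656
shift mm [ 6.823  -3.0493  0.9134] turn [ 0.0044  0.0039 -0.0089] F [-0.9486  0.7701  0.436 ] M [ 0.0095 -0.0201  0.028 ] pos [ 0.4408 -0.3428  0.046 ] t 2.4167 w 0.06561859887827606
```

```bash
python3 -m jog '[[[5,-2,4,0.003,0.003,-0.008,66],[1,0,12,0,0,0,66],[0,0,12,0,0,0,66],[0,0,0,0,0,0,66]]]'; python3 go.py 0.4465 -0.338 0.007 16.4
```

```text
time: 2.75
ee_pos: [0.4476, -0.3411, 0.0188]
ee_rot: [0.004, 0.99, 0.142, 0.002]
ft_force: [0.1, -0.2, -0.0]
width: 0.0658
shift mm [-0.174  -3.4059 11.7248] turn [ 0.0077 -0.0025 -0.0011] F [ 0.0817 -0.2331 -0.0244] M [0.0262 0.1126 0.0251] pos [ 0.4476 -0.3411  0.0188] t 2.75 w 0.06583932532838237
```

Fingers are straddling the block without contact (below its 36.5 mm top, force near 0). Next I lower the rest of the way and close.

```bash
python3 -m jog '[[[0,-3,6,0.006,-0.002,0,66],[0,0,5,0,0,0,66],[0,0,0,0,0,0,66]]]'; python3 go.py 0.4465 -0.338 0.007 16.4
```

```text
time: 3.0
ee_pos: [0.4458, -0.3368, 0.0046]
ee_rot: [-0.001, 0.99, 0.142, -0.001]
ft_force: [0.3, 0.4, -0.8]
width: 0.0663
shift mm [ 0.3011  1.2934 -2.4136] turn [-0.0018  0.0015 -0.0005] F [ 0.3039  0.4114 -0.8273] M [ 0.0017 -0.0117 -0.0434] pos [ 0.4458 -0.3368  0.0046] t 3.0 w 0.0662630901211347
```

```bash
python3 -m jog '[[[0,1,-2,0,0,0,50],[0,0,0,0,0,0,30],[0,0,0,0,0,0,20],[0,0,0,0,0,0,20],[0,0,0,0,0,0,20],[0,0,0,0,0,0,20]]]'; python3 go.py 0.4465 -0.338 0.007 16.4
```

```text
time: 3.5
ee_pos: [0.4465, -0.3382, 0.0071]
ee_rot: [-0.0, 0.99, 0.142, -0.001]
ft_force: [0.9, -0.7, 0.0]
width: 0.0292
shift mm [ 0.0084 -0.198   0.1188] turn [-0.0011  0.0012 -0.0003] F [ 0.9212 -0.719   0.0211] M [0.0243 0.0048 0.0464] pos [ 0.4465 -0.3382  0.0071] t 3.5 w 0.029227489049070566
```

```bash
python3 -m jog '[[[0,0,0,0,0,0,29],[0,0,0,0,0,0,29]]]'; python3 - <<'E'
from h import *
a=cams.read_camera("top")[:,:,::-1]
cv2.imwrite("pics/c7.png",cv2.resize(a[170:270,370:490],None,fx=6,fy=6,interpolation=cv2.INTER_CUBIC))
a=cams.read_camera("scene")[:,:,::-1]
cv2.imwrite("pics/c8.png",cv2.resize(a[110:220,330:450],None,fx=5,fy=5,interpolation=cv2.INTER_CUBIC))
E
```

```text
time: 3.67
ee_pos: [0.4468, -0.3385, 0.0077]
ee_rot: [-0.0, 0.99, 0.142, -0.0]
ft_force: [0.5, 0.9, -0.0]
width: 0.029
```

View pics/c7.png

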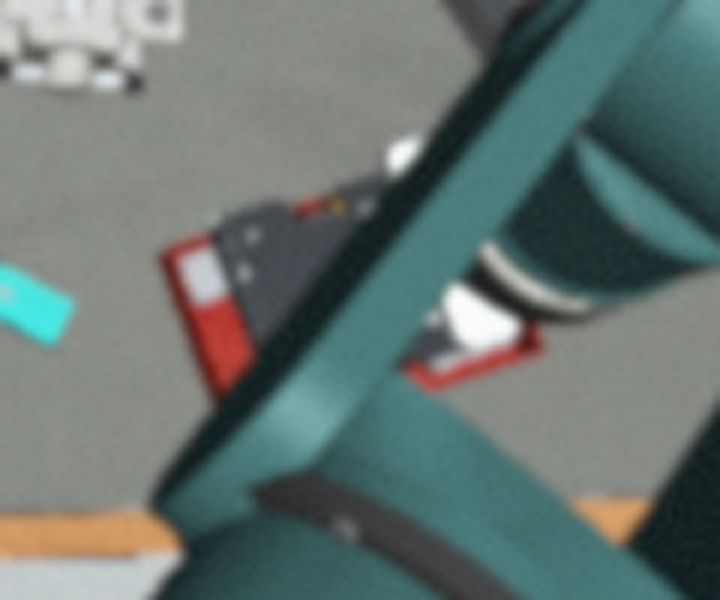

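View pics/c8.png

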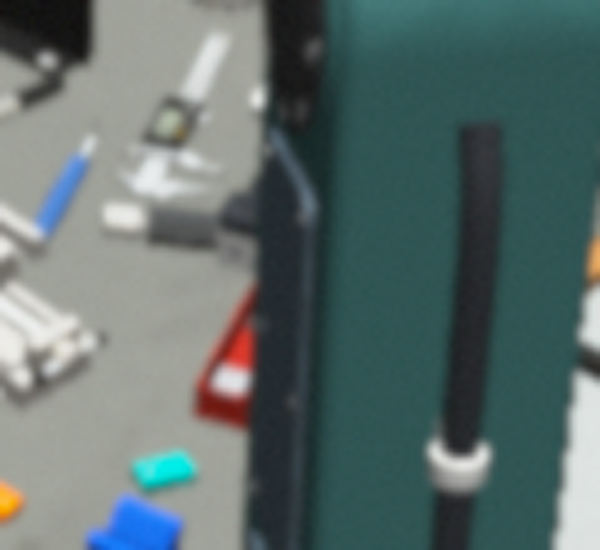

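Both views are still blocked by the hand and arm. The width sits at 29 mm but I also commanded 29, so I'll ask for less to test it.

```bash
python3 -m jog '[[[0,0,0,0,0,0,20],[0,0,0,0,0,0,20],[0,0,0,0,0,0,20]]]'; python3 go.py 0.4465 -0.338 0.007 16.4
```

```text
time: 4.02
ee_pos: [0.4468, -0.3384, 0.0076]
ee_rot: [-0.0, 0.99, 0.142, -0.0]
ft_force: [0.4, -0.0, -0.1]
width: 0.0202
shift mm [-0.1412 -0.4506  0.6109] turn [-0.0004  0.0007 -0.0003] F [ 0.4016 -0.0362 -0.0791] M [ 0.0121  0.0002 -0.0129] pos [ 0.4468 -0.3384  0.0076] t 4.0167 w 0.020167662829779286
```

```bash
python3 -m jog '[[[0,0,0,0,0,0,66],[0,0,0,0,0,0,66],[0,0,0,0,0,0,66],[0,0,-20,0,0,0,66],[0,0,-40,0,0,0,66],[0,0,-40,0,0,0,66],[0,0,-40,0,0,0,66]]]'; python3 -m jog '[[[-40,0,-10,0,0,0,66],[-40,0,-10,0,0,0,66],[-40,0,0,0,0,0,66],[-40,0,0,0,0,0,66],[-40,0,0,0,0,0,66],[-40,0,0,0,0,0,66],[-40,0,0,0,0,0,66]]]'; python3 - <<'E'
from h import *
a=cams.read_camera("top")[:,:,::-1];cv2.imwrite("pics/top3.png",a)
cv2.imwrite("pics/c9.png",cv2.resize(a[170:270,370:490],None,fx=6,fy=6,interpolation=cv2.INTER_CUBIC))
a=cams.read_camera("scene")[:,:,::-1];cv2.imwrite("pics/scene3.png",a)
cv2.imwrite("pics/c10.png",cv2.resize(a[110:220,330:450],None,fx=5,fy=5,interpolation=cv2.INTER_CUBIC))
E
```

```text
time: 4.6
ee_pos: [0.4404, -0.3325, 0.138]
ee_rot: [-0.011, 0.99, 0.142, -0.01]
ft_force: [1.0, -0.7, 0.3]
width: 0.0633
time: 5.18
ee_pos: [0.1751, -0.419, 0.1761]
ee_rot: [0.002, 0.989, 0.151, -0.001]
ft_force: [0.1, -0.7, -0.6]
width: 0.0662
```

View pics/c9.png

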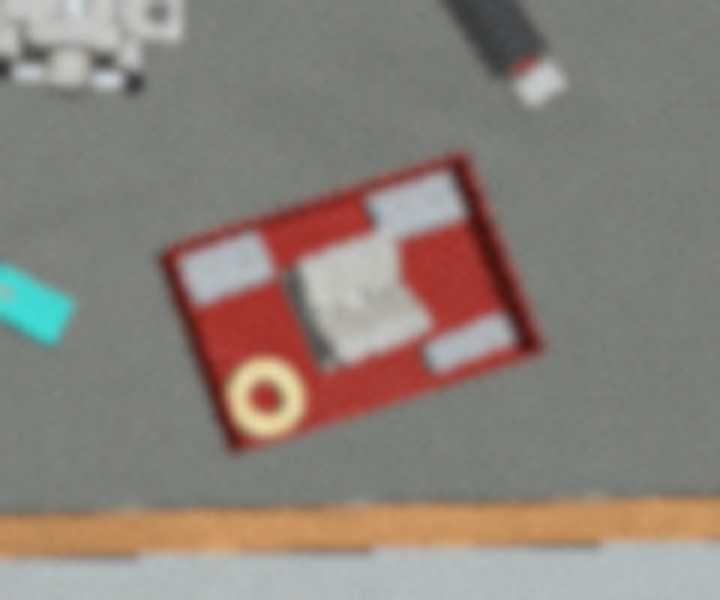

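View pics/c10.png

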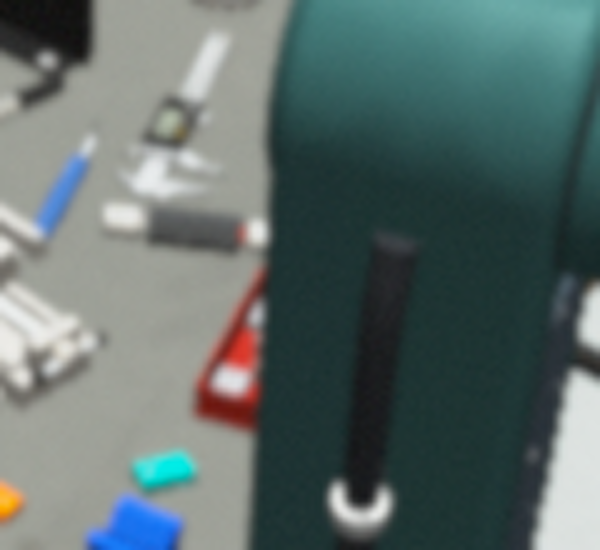

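```bash
python3 - <<'E'
from h import *
np.set_printoptions(precision=1,suppress=True)
c=np.array([.4468,-.3384]);a=np.radians(16.4);ex=np.array([np.cos(a),np.sin(a)]);ey=np.array([ex[1],-ex[0]])
for z in (.104,.16,.2):
  P=np.array([[*(c+sx*.0375*ex+sy*.0885*ey),z] for sx in(1,-1) for sy in(1,-1)])
  print(z,"top c7",((proj("top",P)-[370,170])*6).tolist(),"\n scene c8",((proj("scene",P)-[330,110])*5).tolist())
E
```

```text
0.104 top c7 [[599.8931578615754, 100.28903365195617], [157.91042767085537, 243.03958228975614], [678.2968520127214, 287.5625844702408], [229.11816989976114, 434.52681564150714]] 
 scene c8 [[297.25250398944326, 146.29396612157478], [204.05592841202832, 309.75649332905647], [409.86901765007076, 174.11966946863487], [324.40292481428884, 342.60633935379616]]
0.16 top c7 [[662.2980051814461, 64.22625820193014], [189.84709919548368, 216.6479975019671], [747.4337485878605, 264.07875604455785], [266.74535307435497, 421.30073152538057]] 
 scene c8 [[305.4217804606327, 74.12123864563796], [210.16912967400373, 236.33291418458342], [421.23530958641936, 101.56877929168132], [334.1638504697454, 268.8989837015194]]
0.2 top c7 [[712.4742516161953, 35.23614801680952], [215.54518139702373, 195.41384365476898], [803.1462655990792, 245.160808350913], [297.09018053878674, 410.6362426678919]] 
 scene c8 [[311.5407289287319, 20.137444647340033], [214.76478401280843, 181.21804527173325], [429.7545924544707, 47.26422520798579], [341.50709884671755, 213.52645752665666]]
```

Nothing in the tray has moved: the V-block is still at (365,300) in c9. The fingers closed on nothing at a reported TCP z of 7 mm, so I need to find out where the fingertips really are. I'll take the hand to a place both cameras can see and measure them.

```bash
python3 go.py 0.42 -0.11 0.15 0
```

```text
shift mm [ 327.7036 -225.3294   23.6924] turn [0.0028 0.0052 0.2934] F [0.6883 0.969  0.3476] M [ 0.0655  0.0031 -0.0373] pos [ 0.1716 -0.4204  0.176 ] t 5.2833 w 0.06599292327855003
```

```bash
python3 -m jog '[[[33,-22,0,0,0,0.03,66],[33,-22,0,0,0,0.03,66],[33,-22,0,0,0,0.03,66],[33,-22,0,0,0,0.03,66],[33,-22,0,0,0,0.03,66],[33,-22,0,0,0,0.03,66],[33,-22,0,0,0,0.03,66],[33,-22,0,0,0,0.03,66]]]';  python3 go.py 0.42 -0.11 0.15 0
```

```text
time: 5.95
ee_pos: [0.4039, -0.1973, 0.1744]
ee_rot: [0.003, 1.0, 0.009, -0.001]
ft_force: [0.1, -1.1, 0.3]
width: 0.0662
shift mm [ 17.7614 -87.1604  23.875 ] turn [0.0062 0.0011 0.019 ] F [ 0.0698 -1.0595  0.2646] M [-0.0241  0.001  -0.0121] pos [ 0.4039 -0.1973  0.1744] t 5.95 w 0.06618874822713339
```

```bash
python3 -m jog '[[[6,-36,5,0.006,0.001,0.019,66],[6,-36,5,0,0,0,66],[5,-15,5,0,0,0,66],[0,0,0,0,0,0,66],[0,0,0,0,0,0,66]]]';  python3 go.py 0.42 -0.11 0.15 0;  python3 - <<'E'
from h import *
np.set_printoptions(precision=1,suppress=True)
o=ctrl.get_obs();print(proj("scene",o["ee_pos"]),proj("top",o["ee_pos"]))
a=cams.read_camera("top")[:,:,::-1];cv2.imwrite("pics/top4.png",a)
b=cams.read_camera("scene")[:,:,::-1];cv2.imwrite("pics/scene4.png",b)
cv2.imwrite("pics/c11.png",cv2.resize(a[150:270,270:430],None,fx=5,fy=5,interpolation=cv2.INTER_CUBIC))
cv2.imwrite("pics/c12.png",cv2.resize(b[100:250,250:450],None,fx=4,fy=4,interpolation=cv2.INTER_CUBIC))
E
```

```text
time: 6.37
ee_pos: [0.4273, -0.0964, 0.1579]
ee_rot: [-0.002, 1.0, 0.007, 0.001]
ft_force: [-0.6, -0.8, 0.7]
width: 0.0661
shift mm [-7.5417 13.525   7.7942] turn [-0.0044 -0.0016  0.0148] F [-0.614  -0.833   0.7076] M [-0.0038  0.0495  0.0255] pos [ 0.4273 -0.0964  0.1579] t 6.3667 w 0.066072698288365
[[349.1 188.5]] [[332.3 222.5]]
```

View pics/c11.png

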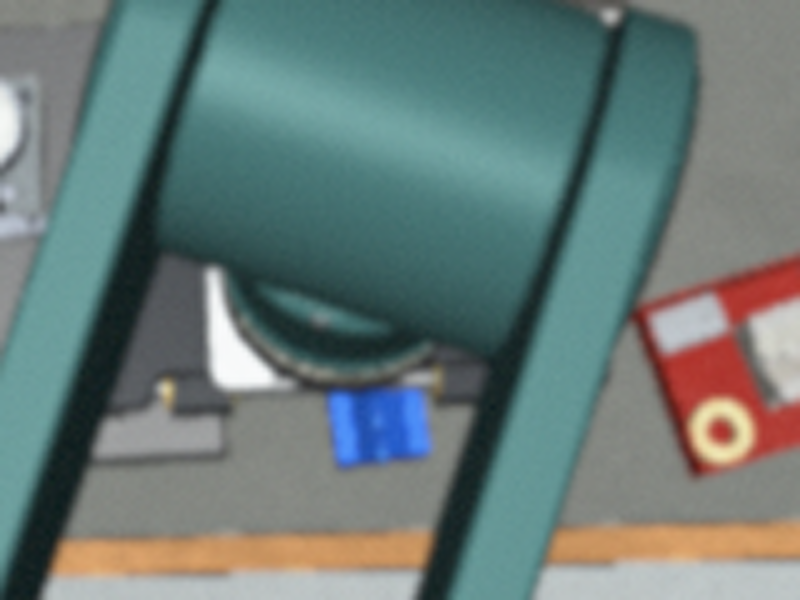

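View pics/c12.png

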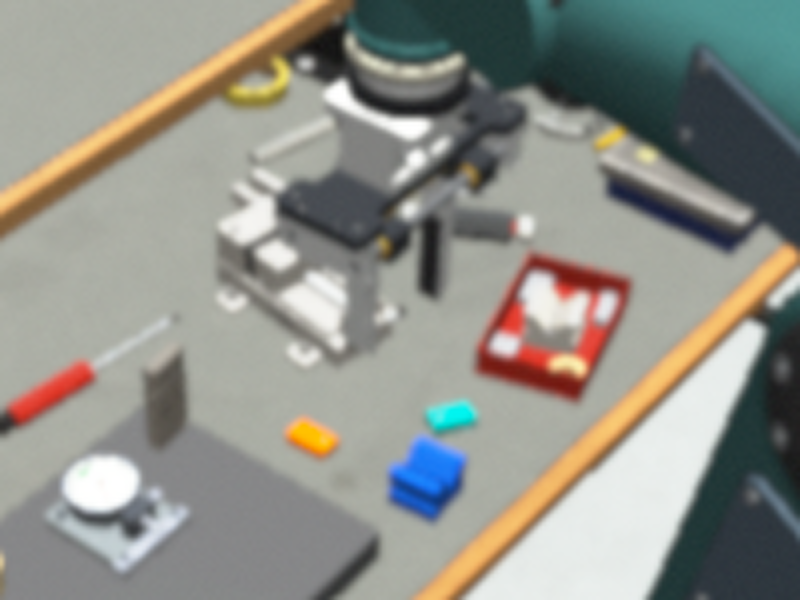

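```bash
python3 - <<'E'
from h import *
np.set_printoptions(precision=1,suppress=True)
o=ctrl.get_obs();p=o["ee_pos"];print(p)
for dy in(.033,.0455,-.033,-.0455):
  for dx in (-.008,.008):
    for dz in (0,.025):
      print(dy,dx,dz,(proj("scene",p+[dx,dy,dz])-[250,100]+.375)*4)
b=cv2.imread("pics/scene4.png")
cv2.imwrite("pics/c13.png",cv2.resize(b[140:200,310:380],None,fx=10,fy=10,interpolation=cv2.INTER_CUBIC))
E
```

```text
[ 0.4 -0.1  0.2]
0.033 -0.008 0 [[378.4 385.2]]
0.033 -0.008 0.025 [[379.3 357.6]]
0.033 0.008 0 [[359.7 374.8]]
0.033 0.008 0.025 [[360.3 347.2]]
0.0455 -0.008 0 [[366.6 395.2]]
0.0455 -0.008 0.025 [[367.4 367.6]]
0.0455 0.008 0 [[348.  384.6]]
0.0455 0.008 0.025 [[348.4 357. ]]
-0.033 -0.008 0 [[438.4 334.5]]
-0.033 -0.008 0.025 [[440.1 307. ]]
-0.033 0.008 0 [[419.9 324.6]]
-0.033 0.008 0.025 [[421.3 297.1]]
-0.0455 -0.008 0 [[449.4 325.2]]
-0.0455 -0.008 0.025 [[451.2 297.7]]
-0.0455 0.008 0 [[430.9 315.4]]
-0.0455 0.008 0.025 [[432.5 287.9]]
```

View pics/c13.png

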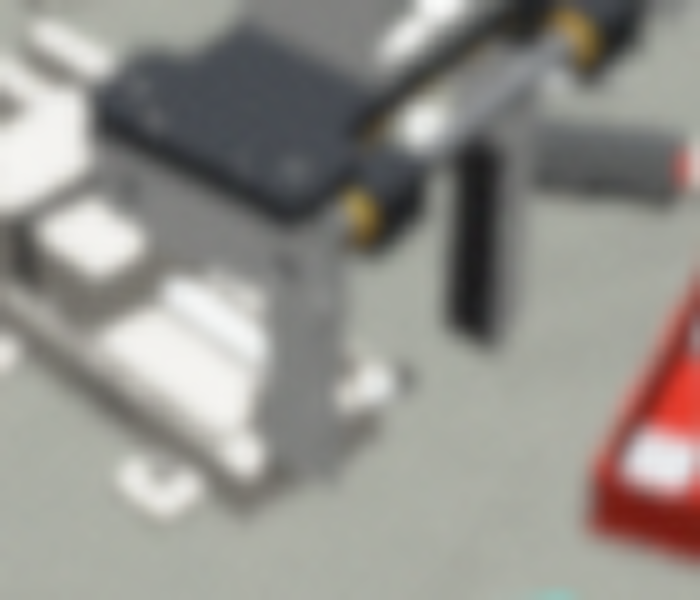

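The finger tips show at about c13 (475,340) and (325,475). That's roughly 8 px above where the reported TCP projects, so the fingers end about 30 mm higher than reported. That fits the empty grasp: at reported z of 7 mm the tips would have passed just above the 36.5 mm top. I'll confirm with a gentle touch on clear bench near (0.49,-0.17).

```bash
python3 -c "
from h import *
print(plane('top',[(360,205),(338,195),(374,220),(345,233),(383,185)],0.0).round(3))"; python3 go.py 0.487 -0.175 0.10 0
```

```text
[[ 0.491 -0.174  0.   ]
 [ 0.519 -0.119  0.   ]
 [ 0.452 -0.207  0.   ]
 [ 0.421 -0.133  0.   ]
 [ 0.542 -0.235  0.   ]]
shift mm [58.8287 78.2201 57.8201] turn [-0.0042 -0.0018  0.012 ] F [-0.4284  0.2421  0.0614] M [ 0.0365  0.0119 -0.0367] pos [ 0.4271 -0.0977  0.158 ] t 6.4667 w 0.06621764478460315
```

```bash
python3 -m jog '[[[30,38,10,0,0,0.01,10],[29,38,15,0,0,0,10],[0,0,30,0,0,0,10],[0,0,25,0,0,0,10],[0,0,5,0,0,0,10],[0,0,0,0,0,0,10]]]';  python3 go.py 0.487 -0.175 0.03 0; python3 - <<'E'
from h import *
b=cams.read_camera("scene")[:,:,::-1]
cv2.imwrite("pics/c14.png",cv2.resize(b[120:220,310:410],None,fx=6,fy=6,interpolation=cv2.INTER_CUBIC))
p=ctrl.get_obs()["ee_pos"]
print((proj("scene",[p,p+[0,0,.03]])-[310,120])*6)
E
```

```text
time: 6.97
ee_pos: [0.4819, -0.1758, 0.0778]
ee_rot: [0.001, 1.0, -0.005, 0.005]
ft_force: [0.3, 1.5, 0.6]
width: 0.0293
shift mm [ 4.5565 -0.9429 47.822 ] turn [ 0.0024 -0.0108 -0.0101] F [0.2682 1.4517 0.5566] M [ 0.0855  0.0549 -0.0386] pos [ 0.4819 -0.1758  0.0778] t 6.9667 w 0.029310844019873515
[[242.02198758 398.77281177]
 [244.02113743 353.33209886]]
```

View pics/c14.png

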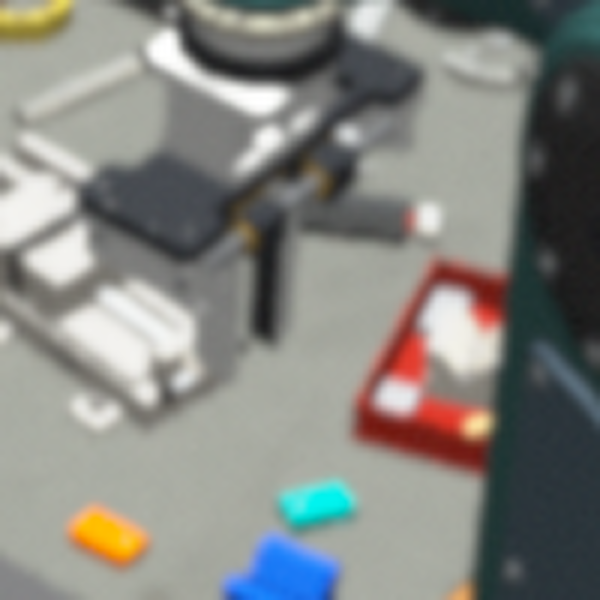

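The tips' midpoint is at about (243,355). The reported TCP projects to (242,399), and to (244,353) with 30 mm added, so the tips really are about 30 mm higher than reported. Touching down will settle the exact figure.

```bash
python3 -m jog '[[[4,-1,20,0.002,-0.01,-0.01,10],[0,0,25,0,0,0,10],[0,0,30,0,0,0,10],[0,0,10,0,0,0,10],[0,0,0,0,0,0,10]]]';  python3 go.py 0.487 -0.175 -0.03 0
```

```text
time: 7.43
ee_pos: [0.4931, -0.1805, 0.0033]
ee_rot: [0.005, 1.0, -0.001, 0.01]
ft_force: [-0.3, 0.1, -0.1]
width: 0.0101
shift mm [-6.7965 -5.8138 33.1195] turn [ 0.0102 -0.0196 -0.0028] F [-0.2818  0.1137 -0.1396] M [0.0519 0.0488 0.0053] pos [ 0.4931 -0.1805  0.0033] t 7.4333 w 0.010118116726384947
```

```bash
python3 -m jog '[[[-3,-3,12,0.01,-0.019,0,10],[0,0,8,0,0,0,10],[0,0,0,0,0,0,10]]]';  python3 -m jog '[[[0,0,5,0,0,0,10],[0,0,0,0,0,0,10]]]';python3 go.py 0.487 -0.175 -0.03 0
```

```text
time: 7.68
ee_pos: [0.4932, -0.179, -0.0127]
ee_rot: [0.001, 1.0, -0.002, 0.003]
ft_force: [-0.7, 0.1, -0.5]
width: 0.01
time: 7.85
ee_pos: [0.4946, -0.1796, -0.0164]
ee_rot: [0.002, 1.0, -0.001, 0.004]
ft_force: [0.0, 0.5, -0.5]
width: 0.0103
shift mm [-7.7277 -4.6139 13.5034] turn [ 0.0042 -0.009  -0.0028] F [ 0.0019  0.4966 -0.4797] M [0.0277 0.068  0.0302] pos [ 0.4946 -0.1796 -0.0164] t 7.85 w 0.010276979755199877
```

Already 16 mm "below" the bench with no contact, so the offset is real. I continue down in small steps.

```bash
python3 -m jog '[[[0,0,5,0.002,-0.005,0,10],[0,0,3,0,0,0,10],[0,0,0,0,0,0,10]]]';python3 -m jog '[[[0,0,3,0,0,0,10],[0,0,1,0,0,0,10]]]'; python3 -m jog '[[[0,0,3,0,0,0,10],[0,0,1,0,0,0,10]]]'
```

```text
time: 8.1
ee_pos: [0.496, -0.1802, -0.0235]
ee_rot: [0.002, 1.0, -0.001, 0.003]
ft_force: [0.7, 0.4, 0.2]
width: 0.0097
time: 8.27
ee_pos: [0.4963, -0.1803, -0.0275]
ee_rot: [0.002, 1.0, -0.001, 0.003]
ft_force: [0.1, 0.1, -0.6]
width: 0.0104
time: 8.43
ee_pos: [0.4963, -0.1803, -0.0319]
ee_rot: [0.002, 1.0, -0.001, 0.004]
ft_force: [0.1, -0.6, 0.1]
width: 0.0101
```

```bash
for i in 1 2 3; do python3 -m jog '[[[0,0,2,0,0,0,10],[0,0,2,0,0,0,10]]]'|egrep 'pos|force'; done
```

```text
ee_pos: [0.4966, -0.1804, -0.0324]
ft_force: [-5.4, 2.1, 14.1]
ee_pos: [0.4966, -0.1804, -0.0323]
ft_force: [-3.9, 2.2, 9.8]
ee_pos: [0.4965, -0.1804, -0.0324]
ft_force: [-3.9, 1.3, 10.1]
```

Contact is at reported z = -32.3 mm, so true tip z = reported + 32 mm. A 2 mm commanded press gives about 10 N, which is a useful stiffness figure. Back to the tray with the corrected height.

```bash
python3 -m jog '[[[0,0,-30,0,0,0,20],[0,0,-40,0,0,0,40],[0,0,-20,0,0,0,66]]]'; python3 go.py 0.4465 -0.338 0.03 16.4
```

```text
time: 9.18
ee_pos: [0.4908, -0.1776, 0.0542]
ee_rot: [-0.001, 1.0, -0.001, -0.004]
ft_force: [0.8, -0.7, 0.2]
width: 0.0263
shift mm [-43.8565 160.5392  24.1747] turn [-0.0034  0.0066 -0.2882] F [ 0.7987 -0.7341  0.1924] M [ 0.03   -0.0331 -0.0211] pos [ 0.4908 -0.1776  0.0542] t 9.1833 w 0.02627482693910667
```

```bash
python3 -m jog '[[[-9,36,0,0,0,-0.08,66],[-6,36,0,0,0,-0.08,66],[-2,36,0,0,0,-0.08,66],[0,36,0,0,0,-0.04,66],[0,0,0,0,0,0,66]]]'; python3 go.py 0.4465 -0.338 0.03 16.4
```

```text
time: 9.6
ee_pos: [0.4974, -0.3263, 0.0641]
ee_rot: [0.004, 0.989, 0.149, 0.004]
ft_force: [-0.5, 0.8, -0.6]
width: 0.0603
shift mm [-52.2842  -4.1707  33.6952] turn [ 0.0092 -0.0064  0.0133] F [-0.4938  0.8092 -0.6084] M [ 0.0401  0.0154 -0.0355] pos [ 0.4974 -0.3263  0.0641] t 9.6 w 0.06033275494282926
```

```bash
python3 -m jog '[[[-30,-2,0,0.008,-0.006,0.012,66],[-20,-2,10,0,0,0,66],[0,0,14,0,0,0,66],[0,0,0,0,0,0,66],[0,0,0,0,0,0,66]]]'; python3 go.py 0.4465 -0.338 0.01 16.4
```

```text
time: 10.02
ee_pos: [0.4469, -0.3393, 0.0387]
ee_rot: [0.0, 0.99, 0.141, 0.001]
ft_force: [-0.3, -0.3, -0.3]
width: 0.0659
shift mm [-0.0832 -1.339  28.6969] turn [ 0.0005 -0.001  -0.0043] F [-0.3227 -0.3361 -0.2586] M [ 0.0496 -0.0008 -0.007 ] pos [ 0.4469 -0.3393  0.0387] t 10.0167 w 0.06588207307380865
```

```bash
python3 -m jog '[[[0,-1,15,0,0,-0.004,66],[0,0,12,0,0,0,66],[0,0,0,0,0,0,66]]]'; python3 go.py 0.4465 -0.338 -0.0255 16.4
```

```text
time: 10.27
ee_pos: [0.4486, -0.3378, 0.0129]
ee_rot: [0.001, 0.99, 0.143, 0.002]
ft_force: [-0.2, 0.5, -0.3]
width: 0.0663
shift mm [-2.231  -0.5317 38.382 ] turn [ 0.003  -0.0033  0.0011] F [-0.1957  0.5157 -0.3049] M [-0.0072  0.034  -0.0031] pos [ 0.4486 -0.3378  0.0129] t 10.2667 w 0.06630749679823088
```

```bash
python3 -m jog '[[[-2,0,10,0.003,-0.003,0,66],[0,0,8,0,0,0,66],[0,0,0,0,0,0,66]]]'; python3 go.py 0.4465 -0.338 -0.0255 16.4;  python3 -m jog '[[[0,0,8,0,0,0,66],[0,0,6,0,0,0,66],[0,0,0,0,0,0,66]]]'; python3 go.py 0.4465 -0.338 -0.0255 16.4
```

```text
time: 10.52
ee_pos: [0.4482, -0.3381, -0.0054]
ee_rot: [0.001, 0.99, 0.144, 0.001]
ft_force: [0.0, -0.6, -0.2]
width: 0.0661
shift mm [-1.6069 -0.5921 20.0815] turn [ 0.0012 -0.0011  0.0028] F [ 0.0495 -0.6196 -0.2153] M [-0.0171  0.0271  0.0102] pos [ 0.4482 -0.3381 -0.0054] t 10.5167 w 0.06614927846102239
time: 10.77
ee_pos: [0.4488, -0.3382, -0.0205]
ee_rot: [0.001, 0.99, 0.144, 0.001]
ft_force: [-0.3, -0.1, -0.1]
width: 0.0663
shift mm [-2.1104 -0.8406  5.0232] turn [ 0.0017 -0.0015  0.0031] F [-0.2959 -0.0989 -0.1433] M [-0.0114  0.0228  0.0082] pos [ 0.4488 -0.3382 -0.0205] t 10.7667 w 0.06625754000659517
```

```bash
python3 -m jog '[[[-1,0,5,0.001,-0.001,0.003,66],[0,0,0,0,0,0,55],[0,0,0,0,0,0,30],[0,0,0,0,0,0,20],[0,0,0,0,0,0,20],[0,0,0,0,0,0,20],[0,0,0,0,0,0,20],[0,0,0,0,0,0,20]]]'; python3 go.py 0.4465 -0.338 -0.0255 16.4
```

```text
time: 11.43
ee_pos: [0.4477, -0.338, -0.026]
ee_rot: [-0.0, 0.99, 0.142, 0.0]
ft_force: [0.3, 0.5, -1.6]
width: 0.0395
shift mm [-1.1818 -0.3653 -0.5419] turn [-0.0006 -0.0008 -0.0006] F [ 0.2554  0.5124 -1.6114] M [ 0.0686 -0.013   0.0093] pos [ 0.4477 -0.338  -0.026 ] t 11.4333 w 0.03948706937213803
```

Gripped: width 39.5 mm, as a 40 mm part should give. I lift it out, then measure the stand.

```bash
python3 -m jog '[[[0,0,-15,0,0,0,20],[0,0,-30,0,0,0,20],[0,0,-40,0,0,0,20],[0,0,-40,0,0,0,20],[0,0,0,0,0,0,20]]]'; python3 - <<'E'
from h import *
np.set_printoptions(precision=4,suppress=True)
t=cv2.imread("pics/top0.png");s=cv2.imread("pics/scene1.png")
a=cv2.resize(t[165:200,245:285],None,fx=16,fy=16,interpolation=cv2.INTER_CUBIC);cv2.imwrite("pics/c15.png",a)
b=cv2.resize(s[205:250,255:305],None,fx=13,fy=13,interpolation=cv2.INTER_CUBIC);cv2.imwrite("pics/c16.png",b)
E
```

```text
time: 11.85
ee_pos: [0.4428, -0.3346, 0.0947]
ee_rot: [-0.007, 0.99, 0.142, -0.006]
ft_force: [1.6, -1.4, -2.1]
width: 0.0396
```

View pics/c15.png

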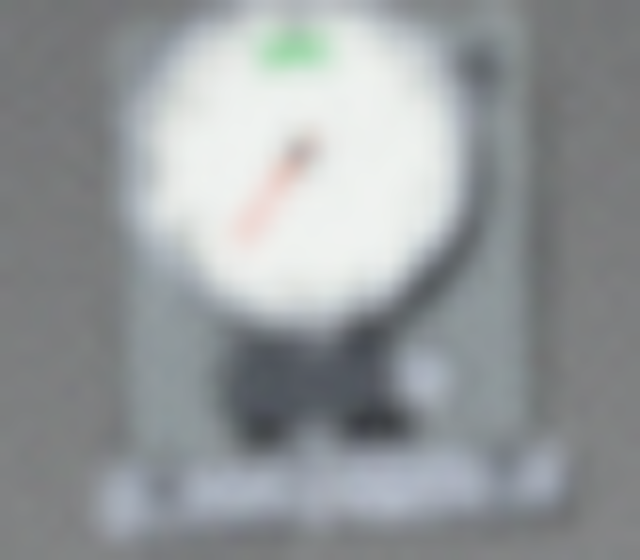

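View pics/c16.png

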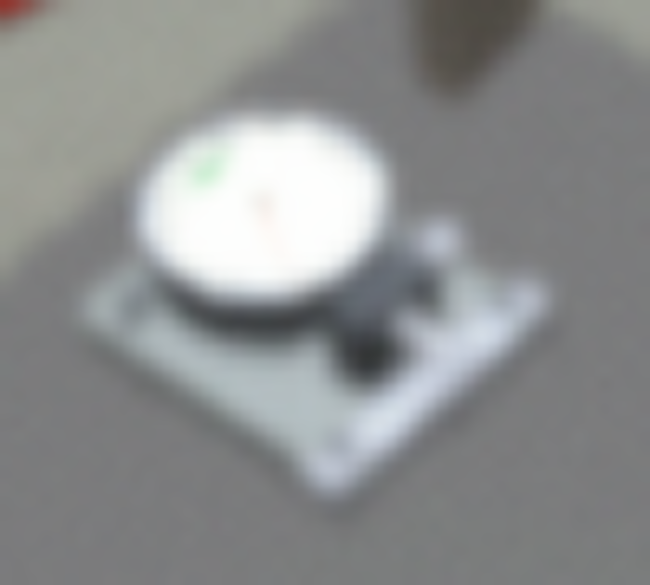

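```bash
python3 - <<'E'
from h import *
np.set_printoptions(precision=4,suppress=True)
T=lambda u,v:(u/16-.47+245,v/16-.47+165)
S=lambda u,v:(u/13-.46+255,v/13-.46+205)
def rep(n,a,b,z):
    w=plane(n,[a,b],z);d=w[0]-w[1];print(n,w[:,:2].ravel(),"mid",w.mean(0)[:2],"L",np.linalg.norm(d),"normal yaw",np.degrees(np.arctan2(d[1],d[0]))-90)
rep("top",T(105,515),T(565,482),.048)   # strip centreline
rep("top",T(102,535),T(566,500),.048)
rep("scene",S(335,482),S(545,302),.048)
print(tri(T(102,532),S(335,488)),tri(T(566,498),S(548,300)))
# plate edges for yaw, sub-pixel line fits by gradient in top view
import cv2
g=cv2.GaussianBlur(cv2.cvtColor(cv2.imread("pics/top0.png"),cv2.COLOR_BGR2GRAY),(3,3),0).astype(float)
def fit(cols,rows,axis):
    pts=[]
    if axis=='v':
        for r in range(*rows):
            d=np.abs(np.diff(g[r,cols[0]:cols[1]]));k=d.argmax();pts.append((cols[0]+k+.5,r))
    else:
        for c in range(*cols):
            d=np.abs(np.diff(g[rows[0]:rows[1],c]));k=d.argmax();pts.append((c,rows[0]+k+.5))
    w=plane("top",np.array(pts),.036)[:,:2].astype(np.float32)*1000
    l=cv2.fitLine(w,cv2.DIST_HUBER,0,.01,.01).ravel();print(axis,l,np.degrees(np.arctan2(l[1],l[0])))
fit((208,224),(185,235),'v');fit((304,322),(180,235),'v');fit((225,305),(236,250),'h')
E
```

```text
top [0.5104 0.0946 0.5136 0.0246] mid [0.512  0.0596] L 0.07002315109689236 normal yaw 2.576638268090022
top [0.5073 0.095  0.5108 0.0245] mid [0.509  0.0597] L 0.07059872578223998 normal yaw 2.7916429796181177
scene [0.5105 0.0973 0.5116 0.0309] mid [0.511  0.0641] L 0.06637581198490967 normal yaw 0.894397382975697
(array([0.5097, 0.0963, 0.0452]), np.float64(0.003016205399712168)) (array([0.5136, 0.0259, 0.0424]), np.float64(0.0031165994333023973))
v [  0.9943   0.1068 483.4498 184.0821] 6.1308627
v [  0.9995   0.0322 482.5174 -51.754 ] 1.842683
h [  0.0285  -0.9996 400.8609  63.3338] -88.36523
```

Fence from both views: front top edge at x ≈ 0.510, middle y ≈ 0.061, length 66-71 mm (70 given), top height 42-45 mm (48 given). The fence normal's yaw is about 2-2.5°. I'll carry the block to in front of it.

```bash
python3 go.py 0.445 0.061 0.07 2.3; python3 -m jog '[[[0,-35,0,0,0,0.03,20],[0,-38,0,0,0,0.05,20],[0,-38,0,0,0,0.05,20],[0,-38,0,0,0,0.05,20],[0,-38,0,0,0,0.03,20],[0,-38,0,0,0,0.02,20],[0,-38,0,0,0,0,20]]]'; python3 go.py 0.445 0.061 0.07 2.3
```

```text
shift mm [ 113.82   -378.54     29.4972] turn [-0.0142  0.0117  0.2454] F [ 1.5545 -1.389  -2.0991] M [-0.134  -0.1403 -0.0166] pos [ 0.4428 -0.3346  0.0947] t 11.85 w 0.039645174709404575
time: 12.43
ee_pos: [0.399, -0.0749, 0.0896]
ee_rot: [-0.004, 1.0, 0.014, -0.009]
ft_force: [1.0, 0.3, -3.7]
width: 0.0401
shift mm [  50.2364 -134.3526   19.9414] turn [-0.0091  0.0179 -0.0117] F [ 0.9665  0.3149 -3.6566] M [ 0.0168 -0.0998 -0.0311] pos [ 0.399  -0.0749  0.0896] t 12.4333 w 0.040093522710093296
```

```bash
python3 -m jog '[[[15,-38,2,-0.008,0.016,-0.01,20],[14,-38,2,0,0,0,20],[14,-38,2,0,0,0,20],[5,-10,2,0,0,0,20],[0,0,0,0,0,0,20],[0,0,0,0,0,0,20]]]'; python3 go.py 0.445 0.061 0.03 2.3
```

```text
time: 12.93
ee_pos: [0.4363, 0.0632, 0.0735]
ee_rot: [-0.001, 1.0, 0.024, -0.005]
ft_force: [-0.5, -0.5, -3.9]
width: 0.0396
shift mm [ 9.0131  2.7989 43.448 ] turn [-0.003   0.009   0.0081] F [-0.4633 -0.4557 -3.9356] M [-0.0036  0.0089 -0.0311] pos [0.4363 0.0632 0.0735] t 12.9333 w 0.03961202665214426
```

```bash
python3 -m jog '[[[6,2,20,-0.003,0.008,0.008,20],[0,0,20,0,0,0,20],[0,0,0,0,0,0,20],[0,0,0,0,0,0,20]]]'; python3 go.py 0.445 0.061 0.0075 2.3;python3 - <<'E'
from h import *
a=cams.read_camera("top")[:,:,::-1]
cv2.imwrite("pics/c17.png",cv2.resize(a[140:260,200:340],None,fx=5,fy=5,interpolation=cv2.INTER_CUBIC))
b=cams.read_camera("scene")[:,:,::-1]
cv2.imwrite("pics/c18.png",cv2.resize(b[160:290,220:370],None,fx=4.5,fy=4.5,interpolation=cv2.INTER_CUBIC))
E
```

```text
time: 13.27
ee_pos: [0.441, 0.0574, 0.031]
ee_rot: [0.001, 1.0, 0.018, -0.001]
ft_force: [-0.4, 0.2, -3.3]
width: 0.0397
shift mm [ 4.2242 -3.5608 23.494 ] turn [ 0.0029  0.0026 -0.004 ] F [-0.3807  0.2119 -3.3374] M [ 0.0491 -0.053   0.0052] pos [0.441  0.0574 0.031 ] t 13.2667 w 0.03966585562160531
```

View pics/c17.png

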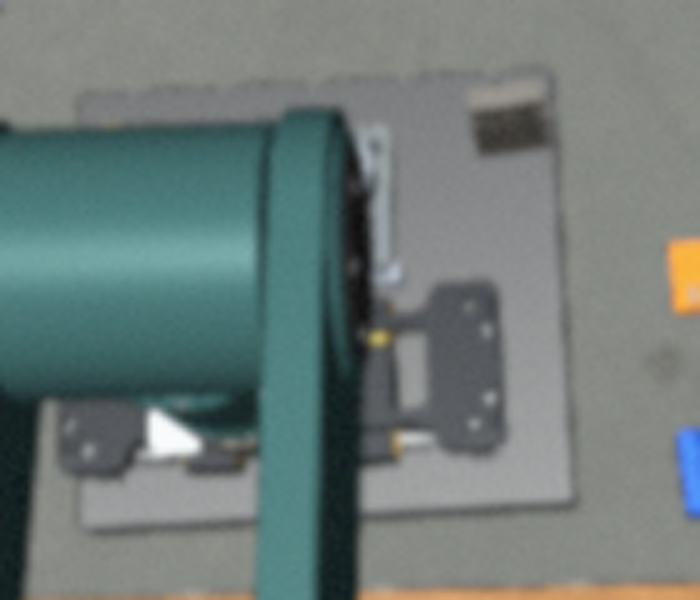

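View pics/c18.png

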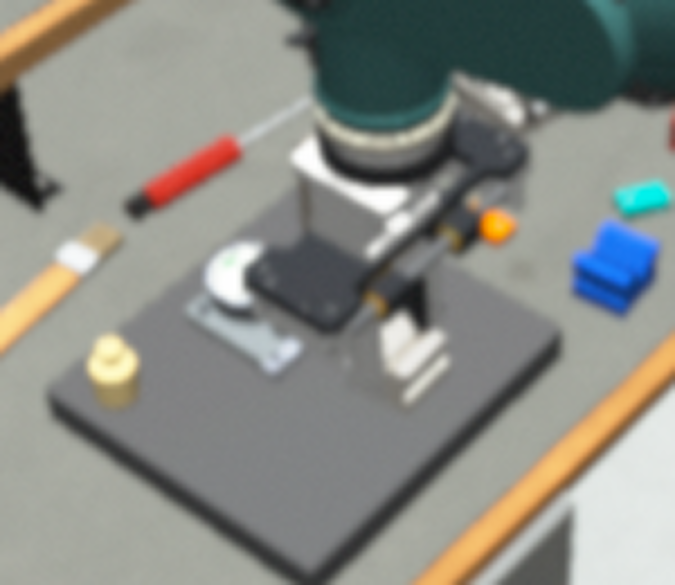

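The V-block hangs upright in the jaws at c18 (410,360), with the groove along the fence. The setting block (top crop (510,120)) and the brass weight (c18 (115,370)) are undisturbed. I lower it to the plate.

```bash
python3 -m jog '[[[2,-3,10,0.003,0.002,-0.004,20],[0,0,6,0,0,0,20],[0,0,0,0,0,0,20]]]'; python3 go.py 0.445 0.061 0.0075 2.3; python3 -m jog '[[[0,0,4,0,0,0,20],[0,0,2,0,0,0,20]]]'; python3 go.py 0.445 0.061 0.0075 2.3
```

```text
time: 13.62
ee_pos: [0.4456, 0.0596, 0.0173]
ee_rot: [-0.0, 1.0, 0.019, 0.003]
ft_force: [-1.3, -0.2, -3.9]
width: 0.0397
shift mm [-0.6536 -1.4347  9.7475] turn [-0.0002 -0.0063 -0.002 ] F [-1.2596 -0.1713 -3.927 ] M [0.0252 0.0112 0.018 ] pos [0.4456 0.0596 0.0173] t 13.6167 w 0.039718116689561205
time: 13.78
ee_pos: [0.4464, 0.0595, 0.0115]
ee_rot: [-0.0, 1.0, 0.019, 0.004]
ft_force: [0.3, -0.4, -3.7]
width: 0.0397
shift mm [-1.3705 -1.5531  4.0281] turn [-0.0001 -0.0079 -0.002 ] F [ 0.2565 -0.3692 -3.6733] M [ 0.0254  0.0481 -0.0441] pos [0.4464 0.0595 0.0115] t 13.7833 w 0.03968498925057784
```

```bash
python3 -m jog '[[[0,-1,1,0,-0.006,-0.002,20],[0,0,1,0,0,0,20],[0,0,0,0,0,0,20]]]'; python3 go.py 0.445 0.061 0.0075 2.3; for i in 1 2; do python3 -m jog '[[[0,0,1.5,0,0,0,20],[0,0,1,0,0,0,20]]]'|egrep 'pos|rot|force';done; python3 go.py 0.445 0.061 0.0075 2.3
```

```text
time: 14.03
ee_pos: [0.4463, 0.0607, 0.0091]
ee_rot: [-0.0, 1.0, 0.02, 0.001]
ft_force: [-1.8, 0.7, -3.6]
width: 0.0393
shift mm [-1.2984 -0.3106  1.6133] turn [-0.0001 -0.001   0.0005] F [-1.8141  0.7381 -3.6057] M [-0.0078  0.0751  0.0493] pos [0.4463 0.0607 0.0091] t 14.0333 w 0.03929533815200652
ee_pos: [0.4469, 0.0608, 0.0074]
ee_rot: [0.0, 1.0, 0.021, 0.001]
ft_force: [-1.9, -0.3, 3.1]
ee_pos: [0.4473, 0.0609, 0.0074]
ee_rot: [0.0, 1.0, 0.021, 0.001]
ft_force: [-1.6, -0.5, -0.0]
shift mm [-2.2657 -0.2117 -0.1041] turn [ 0.0002 -0.0027  0.0011] F [-1.5976 -0.5097 -0.0199] M [0.0542 0.3675 0.0902] pos [0.4473 0.0609 0.0074] t 14.3667 w 0.03982083852178282
```

The block stands on the plate at reported z = 7.4 mm, as predicted. I slide it toward the fence.

```bash
python3 -m jog '[[[10,0,0.6,0,0,0,20],[10,0,0.6,0,0,0,20],[4,0,0.6,0,0,0,20],[0,0,0.6,0,0,0,20]]]'; python3 go.py 0.488 0.061 0.0075 2.3
```

```text
time: 14.7
ee_pos: [0.4735, 0.0621, 0.0074]
ee_rot: [-0.0, 1.0, 0.021, 0.002]
ft_force: [-4.7, 0.4, 5.4]
width: 0.0397
shift mm [14.4095  1.6981 -0.0614] turn [ 0.0001 -0.0045  0.0014] F [-4.7119  0.3686  5.448 ] M [ 0.0462  0.8855 -0.0113] pos [0.4735 0.0621 0.0074] t 14.7 w 0.03973274145136421
```

```bash
for i in 1 2 3 4; do python3 -m jog '[[[2,0,0.5,0,0,0,20],[2,0,0.5,0,0,0,20]]]'|egrep 'pos|rot|force';done; python3 go.py 0.488 0.061 0.0075 2.3
```

```text
ee_pos: [0.4776, 0.0623, 0.0074]
ee_rot: [-0.0, 1.0, 0.021, 0.002]
ft_force: [-4.4, -0.5, 6.2]
ee_pos: [0.4817, 0.0625, 0.0074]
ee_rot: [0.0, 1.0, 0.021, 0.001]
ft_force: [-4.7, -0.8, 4.6]
ee_pos: [0.4847, 0.0627, 0.0073]
ee_rot: [0.0, 1.0, 0.021, -0.0]
ft_force: [-7.3, -0.5, 9.4]
ee_pos: [0.4857, 0.0627, 0.0074]
ee_rot: [0.0, 1.0, 0.021, -0.004]
ft_force: [-7.6, -0.5, 9.1]
shift mm [ 2.177  1.788 -0.133] turn [0.0004 0.0076 0.0018] F [-7.5525 -0.5409  9.0921] M [-0.0441  1.4485  0.0156] pos [0.4857 0.0627 0.0074] t 15.3667 w 0.03930464446382999
```

```bash
python3 -m jog '[[[2,0,1,0,0.004,0,20],[2,0,1,0,0.002,0,20],[2,0,1,0,0,0,20]]]'; python3 go.py 0.488 0.061 0.0075 2.3;python3 -m jog '[[[2.5,0,1.5,0,0,0,20],[2.5,0,1.5,0,0,0,20]]]'; python3 go.py 0.488 0.061 0.0075 2.3; python3 - <<'E'
from h import *
a=cams.read_camera("top")[:,:,::-1]
cv2.imwrite("pics/c19.png",cv2.resize(a[140:260,200:340],None,fx=5,fy=5,interpolation=cv2.INTER_CUBIC))
b=cams.read_camera("scene")[:,:,::-1]
cv2.imwrite("pics/c20.png",cv2.resize(b[190:260,235:335],None,fx=8,fy=8,interpolation=cv2.INTER_CUBIC))
E
```

```text
time: 15.62
ee_pos: [0.4864, 0.0627, 0.0074]
ee_rot: [0.001, 1.0, 0.021, -0.007]
ft_force: [-8.9, -1.3, 11.7]
width: 0.0397
shift mm [ 1.5323  1.7335 -0.1341] turn [0.0009 0.0138 0.0023] F [-8.9266 -1.3043 11.671 ] M [-0.0132  1.5648  0.0951] pos [0.4864 0.0627 0.0074] t 15.6167 w 0.03970524260137121
time: 15.78
ee_pos: [0.4873, 0.0626, 0.0074]
ee_rot: [0.001, 1.0, 0.021, -0.011]
ft_force: [-10.0, -0.1, 13.7]
width: 0.0396
shift mm [ 0.6515  1.6664 -0.0739] turn [0.0014 0.0228 0.0026] F [-9.9933 -0.1039 13.699 ] M [0.008  1.8779 0.0241] pos [0.4873 0.0626 0.0074] t 15.7833 w 0.03956960828798328
```

View pics/c19.png

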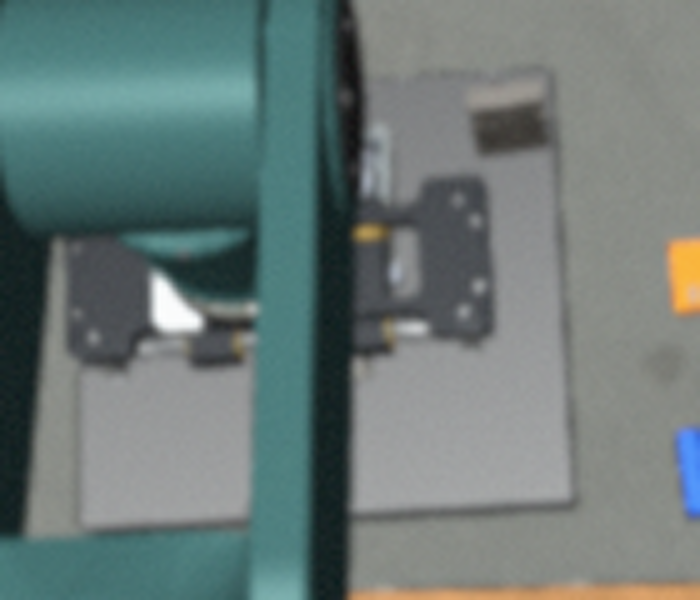

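View pics/c20.png

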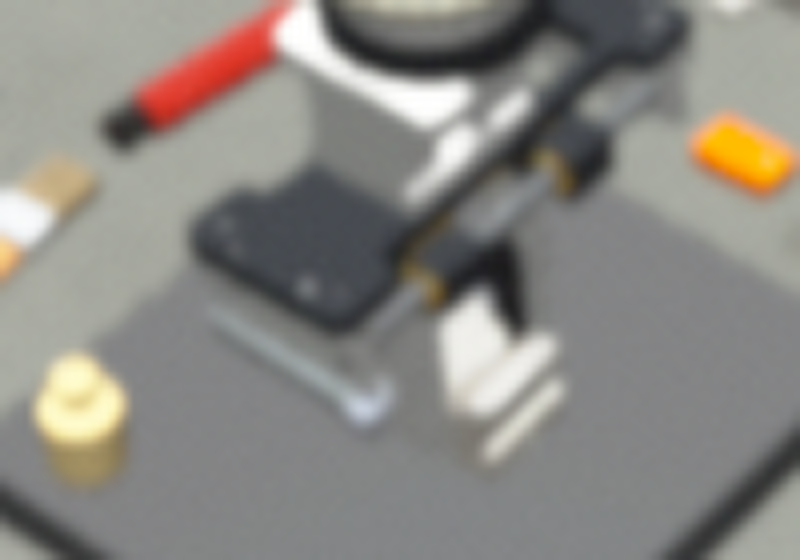

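The hand is in front of the fence. The fence end shows at c20 (370,400) and the block's V end at about (440,400). The arm hides the dial. Net of friction and spring, the push isn't clearly into the fence yet, and the tool is pitching, so I push harder and correct the pitch.

```bash
python3 -m jog '[[[4,0,1,0,0.02,0,20],[4,0,1,0,0.015,0,20]]]'; python3 go.py 0.488 0.061 0.0075 2.3;python3 -m jog '[[[4,0,1,0,0.012,0,20],[4,0,1,0,0.012,0,20]]]'; python3 go.py 0.488 0.061 0.0075 2.3
```

```text
time: 16.05
ee_pos: [0.4884, 0.0627, 0.0073]
ee_rot: [0.001, 1.0, 0.021, -0.002]
ft_force: [-13.2, -1.1, 13.8]
width: 0.0397
shift mm [-0.437   1.648  -0.1726] turn [0.0017 0.0033 0.0028] F [-13.1744  -1.0767  13.8399] M [-0.0055  2.7576 -0.0179] pos [0.4884 0.0627 0.0073] t 16.05 w 0.03971384788235565
time: 16.22
ee_pos: [0.4887, 0.0627, 0.0073]
ee_rot: [0.001, 1.0, 0.022, 0.002]
ft_force: [-13.2, -0.6, 14.3]
width: 0.0398
shift mm [-0.7681  1.6321 -0.1658] turn [ 0.0021 -0.0047  0.003 ] F [-13.1978  -0.6483  14.2654] M [ 0.0027  2.7125 -0.0414] pos [0.4887 0.0627 0.0073] t 16.2167 w 0.039750933585186776
```

```bash
python3 -m jog '[[[5,0,1,0,0.006,0,20],[5,0,1,0,0.006,0,20]]]'; python3 go.py 0.488 0.061 0.0075 2.3;python3 -m jog '[[[6,0,1,0,0.006,0,20],[6,0,1,0,0.006,0,20]]]'; python3 go.py 0.488 0.061 0.0075 2.3
```

```text
time: 16.38
ee_pos: [0.4884, 0.0626, 0.0073]
ee_rot: [0.001, 1.0, 0.022, -0.003]
ft_force: [-17.3, -0.7, 16.7]
width: 0.0398
shift mm [-0.4497  1.6102 -0.1752] turn [0.0026 0.0051 0.0031] F [-17.3066  -0.7301  16.6647] M [-0.1085  3.2432 -0.0657] pos [0.4884 0.0626 0.0073] t 16.3833 w 0.03980844907705377
time: 16.55
ee_pos: [0.4878, 0.0626, 0.0074]
ee_rot: [0.002, 1.0, 0.022, -0.01]
ft_force: [-19.7, -1.2, 19.2]
width: 0.0395
shift mm [ 0.0996  1.6404 -0.136 ] turn [0.0032 0.0205 0.0032] F [-19.67    -1.1898  19.1706] M [-0.0749  3.6323 -0.0817] pos [0.4878 0.0626 0.0074] t 16.55 w 0.039490686830426065
```

x has stopped at 0.488 while the force rises, so the block is against the fence. Now I bring the pitch back to zero while keeping the push.

```bash
python3 -m jog '[[[5,0,1,0,0.022,0,20],[5,0,1,0,0.02,0,20]]]'; python3 go.py 0.488 0.061 0.0075 2.3;python3 -m jog '[[[5,0,1,0,0.014,0,20],[5,0,1,0,0.013,0,20]]]'; python3 go.py 0.488 0.061 0.0075 2.3
```

```text
time: 16.72
ee_pos: [0.4888, 0.0626, 0.0073]
ee_rot: [0.002, 1.0, 0.022, 0.001]
ft_force: [-15.5, -1.7, 16.3]
width: 0.0396
shift mm [-0.8327  1.6149 -0.1853] turn [ 0.0035 -0.0013  0.0034] F [-15.5332  -1.7288  16.3085] M [-0.0129  3.0759 -0.0021] pos [0.4888 0.0626 0.0073] t 16.7167 w 0.039581971885766114
time: 16.88
ee_pos: [0.4891, 0.0626, 0.0073]
ee_rot: [0.002, 1.0, 0.022, 0.004]
ft_force: [-15.0, -1.0, 17.5]
width: 0.0395
shift mm [-1.1344  1.5717 -0.2299] turn [ 0.004  -0.0082  0.004 ] F [-15.0013  -1.0304  17.5295] M [0.021  3.1276 0.0863] pos [0.4891 0.0626 0.0073] t 16.8833 w 0.039501018190949075
```

The stop holds steady (tip x ≈ 0.4885 from 13 to 20 N). Next I probe yaw both ways under the push to see if the face sits flat on the fence.

```bash
python3 -m jog '[[[5,0,1,0,0.005,0.01,20],[5,0,1,0,0.01,0.01,20]]]'>/dev/null; python3 go.py 0.488 0.061 0.0075 2.3;python3 -m jog '[[[5,0,1,0,0.01,-0.01,20],[5,0,1,0,0.01,-0.01,20]]]'>/dev/null; python3 go.py 0.488 0.061 0.0075 2.3;python3 -m jog '[[[5,0,1,0,0.01,-0.01,20],[5,0,1,0,0.01,-0.01,20]]]'>/dev/null; python3 go.py 0.488 0.061 0.0075 2.3
```

```text
shift mm [-1.1959  1.8406 -0.2103] turn [ 0.0041 -0.0023 -0.0157] F [-14.7548  -1.6418  16.6902] M [0.0266 3.1183 0.0337] pos [0.4892 0.0629 0.0073] t 17.05 w 0.039723809812522895
shift mm [-1.1903  1.7032 -0.2233] turn [ 0.0046 -0.0006  0.003 ] F [-16.5743  -1.1075  17.2009] M [-0.1205  3.1943 -0.5579] pos [0.4891 0.0628 0.0073] t 17.2167 w 0.03970941031486729
shift mm [-0.9382  1.3548 -0.2241] turn [0.005  0.0016 0.0206] F [-17.4885  -1.5355  17.082 ] M [-0.1415  3.2121 -0.5912] pos [0.4889 0.0624 0.0073] t 17.3833 w 0.03973574467437109
```

```bash
f(){ python3 go.py 0.488 0.061 0.0075 2.3; }; python3 -m jog '[[[5,0,1,0,0.01,0.008,20],[5,0,1,0,0.01,0.008,20]]]'>/dev/null; f;python3 -m jog '[[[5,0,1,0,0.01,0.008,20],[5,0,1,0,0.01,0.008,20]]]'>/dev/null; f;python3 -m jog '[[[5,0,1,0,0.01,0.008,20],[5,0,1,0,0.01,0.008,20]]]'>/dev/null; f;python3 -m jog '[[[5,0,1,0,0.01,0.008,20],[5,0,1,0,0.01,0.008,20]]]'>/dev/null; f
```

```text
shift mm [-0.8889  1.4583 -0.1945] turn [0.0049 0.0031 0.0035] F [-15.1294  -0.2074  17.074 ] M [-0.0027  3.0419  0.0651] pos [0.4888 0.0625 0.0073] t 17.55 w 0.039520605951984054
shift mm [-1.0791  1.7535 -0.2056] turn [ 0.0048  0.004  -0.0127] F [-16.4694  -0.4679  17.3203] M [0.0747 3.0195 0.0418] pos [0.489  0.0628 0.0073] t 17.7167 w 0.039499853793237345
shift mm [-1.0144  1.9342 -0.1899] turn [ 0.0053  0.0055 -0.0279] F [-17.3284  -0.5598  17.4289] M [0.1145 3.1399 0.3216] pos [0.489  0.0629 0.0073] t 17.8833 w 0.039706758958724137
shift mm [-0.7435  2.2119 -0.1869] turn [ 0.0058  0.0073 -0.042 ] F [-17.3527  -0.275   18.2651] M [0.1185 3.095  0.3457] pos [0.4887 0.0632 0.0073] t 18.05 w 0.03988233938984683
```

The yaw moment jumps to +0.33 past turn -0.02 and to -0.56 coming back near 0, so flush lies at about -0.0145, i.e. world yaw 1.5°. That agrees with the plate edge at 1.6°. I set that.

```bash
f(){ python3 go.py 0.488 0.061 0.0075 1.5; }; python3 -m jog '[[[5,0,1,-0.002,0.015,-0.012,20],[5,0,1,-0.002,0.015,-0.008,20]]]'>/dev/null; f;python3 -m jog '[[[5,0,1,-0.002,0.013,-0.003,20],[5,0,1,0,0.013,-0.002,20]]]'>/dev/null; f;python3 -m jog '[[[5,0,1,0,0.012,0,20],[5,0,1,0,0.012,0,20]]]'>/dev/null; f
```

```text
shift mm [-1.3816  1.8605 -0.1407] turn [ 0.0111 -0.0023 -0.0069] F [-15.2745  -1.6432  17.6068] M [ 0.0583  3.0778 -0.1367] pos [0.4893 0.0629 0.0073] t 18.2167 w 0.03993608984629868
shift mm [-1.6187  1.7923 -0.1108] turn [ 0.0136 -0.0075 -0.0019] F [-16.5725  -1.711   17.5557] M [ 0.138   3.1751 -0.2435] pos [0.4896 0.0628 0.0074] t 18.3833 w 0.03953790439287099
shift mm [-1.755   1.7842 -0.1244] turn [ 0.0138 -0.0105 -0.0025] F [-16.2852  -1.3791  17.0003] M [ 0.143   3.1874 -0.0924] pos [0.4897 0.0628 0.0074] t 18.55 w 0.03959444887096381
```

```bash
f(){ python3 go.py 0.488 0.061 0.0075 1.5; }; python3 -m jog '[[[5,0,1,0.006,0.004,0,20],[5,0,1,0.005,0.007,0,20]]]'>/dev/null; f;python3 -m jog '[[[5,0,1,0.002,0.01,0,20],[5,0,1,0.001,0.01,-0.001,20]]]'>/dev/null; f;python3 -m jog '[[[5,0,1,0,0.01,0,20],[5,0,1,0,0.01,0,20]]]'>/dev/null; f
```

```text
shift mm [-1.3075  2.1241 -0.2355] turn [ 0.0026  0.0006 -0.0019] F [-16.8526   0.0161  16.3927] M [-0.0547  3.0317 -0.0122] pos [0.4893 0.0632 0.0073] t 18.7167 w 0.039893202169450206
shift mm [-1.2533  2.2231 -0.2611] turn [-0.0004  0.0025 -0.0006] F [-17.768   -1.6862  16.707 ] M [-0.1835  3.0634 -0.0746] pos [0.4892 0.0633 0.0072] t 18.8833 w 0.03951005574337484
shift mm [-1.194   2.2253 -0.2715] turn [ 0.0002  0.0042 -0.0004] F [-16.5022  -0.6719  17.3725] M [-0.1288  3.0877 -0.0129] pos [0.4891 0.0633 0.0072] t 19.05 w 0.039585985759983774
```

Roll, pitch and yaw are all within 0.004, side moments are near zero, and Fx ≈ 17 N, Fz ≈ 17 N. Now I check whether the dial can be seen at all.

```bash
python3 - <<'E'
from h import *
o=ctrl.get_obs()
a=cams.read_camera("top")[:,:,::-1]
cv2.imwrite("pics/c21.png",cv2.resize(a[145:215,240:320],None,fx=8,fy=8,interpolation=cv2.INTER_CUBIC))
b=cams.read_camera("scene")[:,:,::-1]
cv2.imwrite("pics/c22.png",cv2.resize(b[200:260,250:320],None,fx=10,fy=10,interpolation=cv2.INTER_CUBIC))
print(ctrl.get_obs()["ft_force"],ctrl.get_obs()["ft_torque"],ctrl.get_obs()["ee_pos"])
E
python3 go.py 0.488 0.061 0.0075 1.5
```

```text
[-16.25692856  -0.28741972  16.42616794] [-0.18815715  3.07197311 -0.10049883] [0.4891375  0.06324048 0.00724494]
shift mm [-1.1959  2.2105 -0.2496] turn [ 0.0003  0.0041 -0.0004] F [-16.2569  -0.2874  16.4262] M [-0.1882  3.072  -0.1005] pos [0.4891 0.0632 0.0072] t 19.15 w 0.03954875342679935
```

View pics/c21.png

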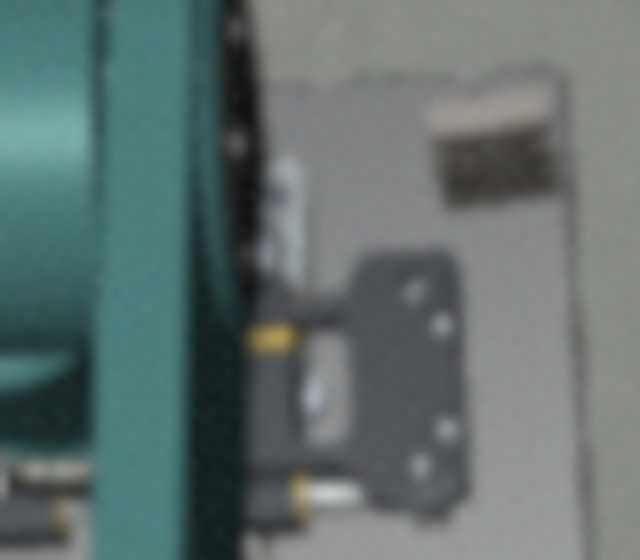

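View pics/c22.png

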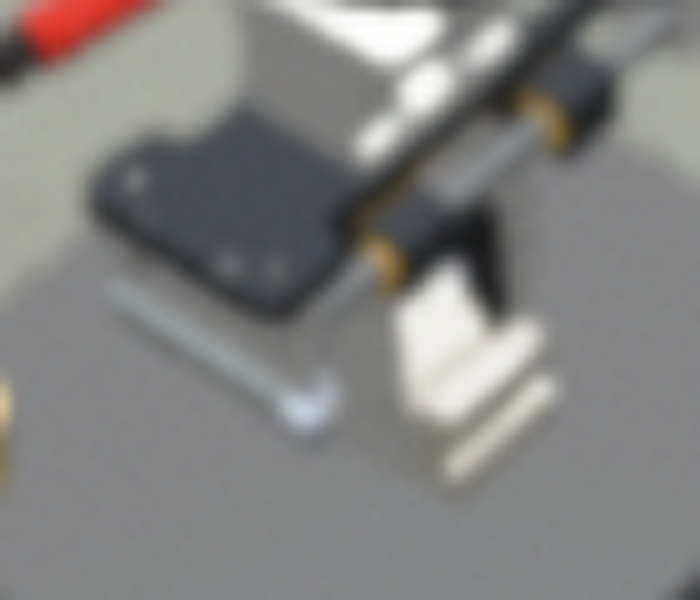

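Neither view shows the dial; the hand covers it. A second check: the block's rear top edge in the scene view (c22 (448,478) to (558,388)) should lie 44 mm in front of the fence as measured by the same camera.

```bash
python3 - <<'E'
from h import *
np.set_printoptions(precision=4,suppress=True)
S=lambda u,v:(u/10-.45+250,v/10-.45+200)
# strip = rear land: outer edge & inner edge
for n,a,b,z in (("rear outer",(448,484),(562,392),.07),("rear inner",(440,465),(550,372),.07),("front land/V lower",(415,415),(440,260),.07),("fence front y+ corner",(310,432),(310,432),.048),("strip fit mid",(444,475),(556,382),.07)):
    w=plane("scene",[S(*a),S(*b)],z);print(n,w[:,:2].ravel(),np.linalg.norm(w[0]-w[1]))
# predictions for block flush, top corners
th=np.radians(1.5);n=np.array([np.cos(th),np.sin(th)]);t=np.array([-n[1],n[0]])
F=np.array([.511,.0625])
for dx in (0,-.004,-.040,-.044):
    for dy in(.02,-.02):
        p=F+n*dx+t*dy; print(dx,dy,(proj("scene",[*p,.07])-[250,200]+.45)*10)
E
```

```text
rear outer [0.452  0.1021 0.4505 0.0586] 0.04345112269470431
rear inner [0.4581 0.0986 0.4578 0.0554] 0.04323254235965923
front land/V lower [0.4753 0.0901 0.5088 0.0442] 0.056829110370152626
fence front y+ corner [0.5072 0.0998 0.5072 0.0998] 0.0
strip fit mid [0.455  0.1005 0.4541 0.057 ] 0.04346224141204049
0 0.02 [[339.6903 336.0876]]
0 -0.02 [[436.9958 251.9723]]
-0.004 0.02 [[350.571  342.8921]]
-0.004 -0.02 [[447.8276 258.5428]]
-0.04 0.02 [[449.9122 405.0253]]
-0.04 -0.02 [[546.7003 318.5235]]
-0.044 0.02 [[461.11   412.0299]]
-0.044 -0.02 [[557.8429 325.2837]]
```

This disagrees: the rear land appears about 7 px below where a flush block should put it. Either the block is some 15-20 mm back along the line of sight, or I've misread the feature. I'll look again with more contrast.

```bash
python3 - <<'E'
from h import *
b=cams.read_camera("scene")[:,:,::-1]
cv2.imwrite("pics/scene5.png",b)
c=b[215:260,275:320].astype(float)
c=np.clip((c-70)*2.0,0,255).astype(np.uint8)
cv2.imwrite("pics/c23.png",cv2.resize(c,None,fx=13,fy=13,interpolation=cv2.INTER_CUBIC))
a=cams.read_camera("top")[:,:,::-1]
cv2.imwrite("pics/top5.png",a)
E
```

```text
(no output)
```

View pics/c23.png

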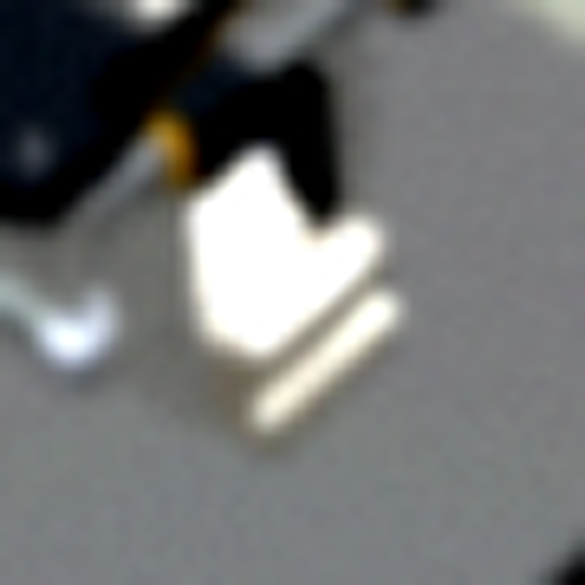

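View pics/top5.png

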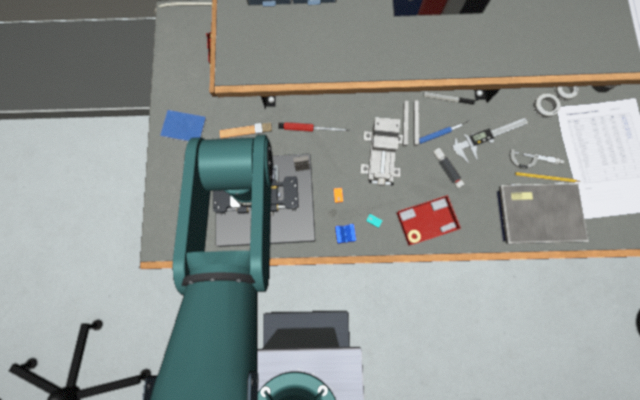

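```bash
python3 - <<'E'
from h import *
np.set_printoptions(precision=4,suppress=True)
S=lambda u,v:(u/13-.46+275,v/13-.46+215)
for n,a,b,z in (("upper white lower edge",(262,360),(388,245),.07),("strip bottom",(265,437),(403,312),.036),("strip bottom",(265,437),(403,312),.042),("V far notch",(315,240),(315,240),.052),("fence y+ front",(75,365),(75,365),.036),("fence y+ front",(75,362),(75,362),.048)):
    w=plane("scene",[S(*a),S(*b)],z);print(n,z,w[:,:2].ravel(),np.linalg.norm(w[0]-w[1]))
b0=cv2.imread("pics/scene4.png")
c=b0[205:240,340:375];cv2.imwrite("pics/c24.png",cv2.resize(c,None,fx=15,fy=15,interpolation=cv2.INTER_CUBIC))
E
```

```text
upper white lower edge 0.07 [0.4649 0.0868 0.4663 0.0466] 0.04029225106550472
strip bottom 0.036 [0.4713 0.0816 0.4724 0.0369] 0.044726312327214704
strip bottom 0.042 [0.4676 0.0851 0.4687 0.0407] 0.044452688674199506
V far notch 0.052 [0.4906 0.0439 0.4906 0.0439] 0.0
fence y+ front 0.036 [0.5159 0.093  0.5159 0.093 ] 0.0
fence y+ front 0.048 [0.5086 0.0993 0.5086 0.0993] 0.0
```

View pics/c24.png

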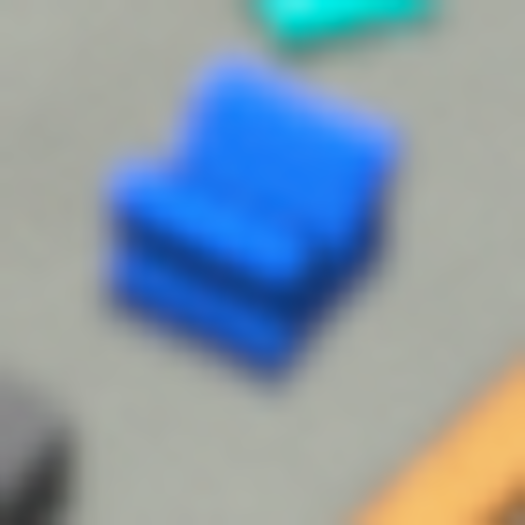

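The blue look-alike in c24 has the same dark clamp slot along its side. So the lower strip is the side face below the slot, and the block's true rear top edge is c23 (262,360)-(388,245). At z = 70 mm that gives x ≈ 0.4656, length 40 mm and middle y ≈ 0.067. The front face is then at 0.5096, against the fence at 0.509-0.511 from the same camera, so it is flush and centred to about 3 mm. I firm up the push a little and check that it holds.

```bash
f(){ python3 go.py 0.488 0.061 0.0075 1.5; }; python3 -m jog '[[[6,0,0.6,0,0.014,0,20],[6,0,0.6,0,0.014,0,20]]]'>/dev/null; f;python3 -m jog '[[[6,0,0.6,0,0.013,0,20],[6,0,0.6,0,0.013,0,20]]]'>/dev/null; f; python3 - <<'E'
from h import *
for i in range(8):
    b=cams.read_camera("scene")
    o=ctrl.get_obs();print(o["time"],o["ft_force"].round(1),o["ft_torque"].round(2),o["ee_pos"].round(4))
cv2.imwrite("pics/scene6.png",b[160:290,220:420][:,:,::-1].repeat(3,0).repeat(3,1))
E
f
```

```text
shift mm [-1.2984  2.1895 -0.2725] turn [ 0.001   0.0017 -0.0003] F [-18.6049  -1.2531  16.921 ] M [-0.1418  3.3679 -0.0987] pos [0.4892 0.0632 0.0072] t 19.4167 w 0.03990657694633797
shift mm [-1.3166  2.159  -0.2575] turn [ 0.0017  0.0013 -0.0002] F [-18.9613  -1.385   17.4694] M [-0.0713  3.3448 -0.1504] pos [0.4893 0.0632 0.0072] t 19.5833 w 0.039473746702592245
19.6333 [-18.4  -1.6  17.5] [-0.05  3.36 -0.12] [0.4892 0.0632 0.0072]
19.6833 [-17.4  -0.9  17.8] [-0.    3.36 -0.16] [0.4893 0.0632 0.0072]
19.7333 [-18.2  -0.9  17.9] [-0.06  3.42 -0.08] [0.4892 0.0632 0.0072]
19.7833 [-18.1  -1.   17.8] [-0.1   3.33 -0.14] [0.4893 0.0632 0.0072]
19.8333 [-17.9  -0.   17.8] [-0.06  3.35 -0.16] [0.4893 0.0632 0.0072]
19.8833 [-16.9  -1.2  17.7] [-0.06  3.36 -0.06] [0.4892 0.0632 0.0072]
19.9333 [-18.3  -0.8  17.4] [-0.06  3.38 -0.14] [0.4892 0.0632 0.0072]
19.9833 [-17.8  -1.2  17.6] [-0.08  3.4  -0.1 ] [0.4892 0.0632 0.0072]
shift mm [-1.2985  2.1805 -0.2606] turn [ 0.0017  0.0014 -0.0002] F [-17.8246  -1.2175  17.5943] M [-0.0831  3.3982 -0.096 ] pos [0.4892 0.0632 0.0072] t 19.9833 w 0.03958311523864659
```

View pics/scene6.png

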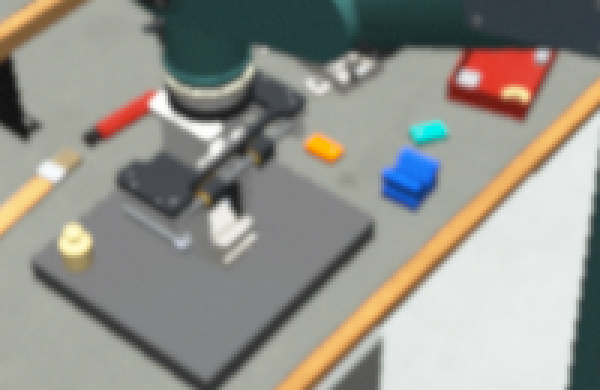

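The push is steady at about 18 N each way and the pose isn't moving. The weight stands at (75,245) in the picture, and the tray parts and look-alikes are in place. Handing in.

```bash
python3 -c "
from workcell import ctrl
print(ctrl.close_job())"
```

```text
the job is handed in; nothing more can be done
None
```

I took the grey V-block out of the red tray and stood it on the plate. I then slid it against the fence and handed the job in at 20 s while still gripping and pushing it diagonally. I never saw the needle in the green band, because the hand and arm hid the dial in both cameras.

- **First grasp missed:** the fingers closed on nothing and nothing moved. A touch on the bench showed they end 32 mm higher than the reported TCP. With that corrected, the second grasp held at a width of 39.5 mm.
- **Push:** it held steady for the last 0.4 s at about 18 N toward the fence and 18 N down, measured at the wrist. Less the plunger spring and possible plate friction, I estimate 9–15 N on the fence itself.
- **Flush against the fence:** this rests on indirect checks.
    - Forward travel stopped hard at the expected place, within 1 mm.
    - Turning the block either way gave opposing moments, which put flush at 1.5° yaw; the plate edge measured 1.6°.
    - The scene camera put the block's front face at x ≈ 0.5096 and the fence at 0.509–0.511, with the block centred to about 3 mm.
- **Disagreements:** triangulated heights came out 2–10 mm lower than the given ones. In one flush check I misread a strip on the block's side as its top edge. The strip's lower edge also came out about 6 mm off, and I put that down to blur and the edge shape.
- **Other parts:** the setting block, brass weight, slip gauges, spacer ring and the coloured look-alikes looked undisturbed in the last views that showed them.

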